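# Fill the decorating tray, back row first

## Robot

A 6-joint arm with a two-finger parallel gripper is mounted at the origin on a cart in front of the work surface, level with it; the furniture and walls round the work are solid. World frame = base frame: x ahead of the robot, y to its left, z up, the work surface at z = 0. Lengths are in mm, angles in rad, forces in N, time in s.
With the tool pointing down it reaches from about 350 to 875 mm from the base axis. Payload 4.2 kg.
Tool frame: the origin (TCP) lies midway between the tips of the shut fingers; the grasp point (between the pads) lies 19 mm behind it; z points along the fingers, y is the line along which they close (so a half turn about z gives the same grasp; the last joint's range is limited). The gripper opens to 85 mm and grips with 20 to 120 N. Pads are 22 mm wide; open, the fingers measure 114 mm over their backs; the gripper's body (76 mm by 85 mm) begins 54 mm behind the grasp point. The pads swing forward as they close: fully open they stand 13 mm farther back than shut.
Start: joints at [1.545, 0.385, 0.008, 0, -1.194, -0.259], TCP at [175.571, 599.811, 200.412] pointing down, gripper open.
Joint ranges: [-3.14, 3.14], [-1.21, 2.06], [-1.07, 1.41], [-3.16, 2.05], [-2.99, -0.16], [-3.1, 3.1]. Speed limits (rad/s): [2.79, 2.79, 3.14, 3.14, 3.14, 3.14].

## Interface

Orientations are given as a unit quaternion [x, y, z, w].
In Python, from bench import arm gives the robot as it stands.
- The arm moves only by the tool send_rows, never from a script. Its argument "targets" is a list of rows, each an object of numbers: "gripper": the gripper command: -1 is fully open, 1 is shut, values between are in proportion; "x", "y", "z": the shift along the tool's x, y, z in cm; "ax", "ay", "az": the turn, a rotation vector about the tool's x, y, z in degrees. A call has 1 to 5 rows; each row shifts and turns the commanded pose from where the row before left it, along the tool's axes as they then stand; what a row does not reach is not made up. A row lasts 1/12 s, in which the tool goes at most 41.7 mm and 7.16 degrees, less where a joint would pass 70% of its speed; a pose out of reach is approached as far as the arm can. A call is refused whole if a number of a shift passes 4.17 or a number of a turn 7.16, either way. A call with a gripper value outside its range is refused whole. The fingers move at their own pace and stop on an object; the grip force is fixed at half the most. Time passes only in rows, so rows that do not move let the fingers close. It gives the time, the measured TCP pose, the force, the opening and the grip force at its end, in the units of the state.
- arm.read_state(): the state, without advancing time (a new reading comes with each control period).
- arm.get_image(name): name is "side" or "top" or "wrist"; returns (picture, depth): 400x640x3 uint8, red, green, blue; 400x640 float32, mm along the optical axis (not along the pixel's ray), 0 where there is no reading.
- arm.camera_model(name): a dict with "fx", "fy", "cx", "cy" (pixels), "cam_to_world" (4x4, takes a point from camera to world coordinates). Camera axes: x right, y down, z forward; pixel columns grow to the right and rows downward; lengths in mm; the calibration is good to about 2 mm. The wrist camera is an equidistant fisheye: a pixel r from the principal point sees the ray r / f radians off the axis. A picture is of the moment at which its call begins: read the wrist's pose just before it. camera_model takes no time and is no camera call; for the wrist camera it gives the pose at the moment of the call.
- arm.job_done(): hands the job in; it is judged then, once.
Trained networks look in the newest picture that a camera, given by its name, has taken for a name from the list of things; names that differ only in an ending like _2 or _b are one class to them, and where a whole thing is asked for, a point or a joint stands for the part that bears it (a point fixed in the world has none). Each returns a list of dicts, best first, with "score" (0 to 1); they miss things now and then, are a little off and sometimes report something else, mostly with a low value. They report only what shows in the picture. A call takes as long as a camera call. They do not tell look-alikes from the thing itself.
- arm.boxes_of(camera, thing): "rect" ([left, top, width, height] in pixels, round what is visible of it).
The state is a dict: "clock": time; "joints": joint angles; "joint_vel": joint speeds; "joint_efforts": joint torques, N m; "position": TCP position; "ee_rot": TCP orientation; "contact_force": force on the tool from outside, world axes, zero at the start; "wrist_torque": the same for the moment, N m; "gripper_width": finger opening in mm; "grasp_force": force on a finger pad.
Only numpy, scipy, OpenCV 4.12 (cv2) and the standard library are available. Lean on these libraries where they do the work, as an engineer would, in place of code of your own. Each camera call takes 0.05 s, during which the arm holds its last target. There are 200 camera calls.

## Task

Finish setting out the divided tray with the things standing on the open table beside it: first stand the tall black-capped spice jar in the empty back pocket, between the tin and the pickle jar that are already there, before anything goes into the front row. Then stand the squeeze bottle (straight body, narrow stepped spout) in the front pocket straight in front of the tin and the gel colour bottle (slimmer, with a cone cap) in the front pocket straight in front of the pickle jar, and last of all the honey jar between the two bottles. Everything ends upright, in the middle of its pocket and let go, with the tin and the pickle jar left where they stand.

Things in the scene. Friction and masses are not known exactly. Their poses are not given: they have to be found in the camera images.
- tray: Fixed grey tray, 194 (x) x 289 (y) mm, 2 rows of 3 open pockets; walls 4 mm thick, tops 12 mm over the table, pocket floor at 4 mm. Origin: centre of underside; x points away from the robot (back row at +x), y to the left along the rows; turned up to 13 deg. Pocket centres: x = +47.5 (back) or -47.5 (front), y = +95, 0, -95 mm; 91 mm square inside.
- yeast_tin: Plain pale straight-sided tin with a cream lid, 66 mm across, 115 mm tall, standing in one end pocket of the back row (left or right, varies). Stays there. Origin: centre of its underside.
- pickle_jar: Glass jar of green pickles with a grey-green lid, 63 mm across, 110 mm tall, standing in the other end pocket of the back row. Stays there. Origin: centre of its underside. (The stock of jars against the wall is scenery.)
- spice_jar: Slender dark reddish-brown glass jar with a black cap, 125 mm tall; body 44 mm across up to 103 mm, cap 48 mm across above that. Goes to the middle pocket of the back row. At the start it stands upright on the bare table left of the tray. Origin: centre of its underside, z up; round, yaw is free.
- honey_jar: Amber honey jar with a yellowish lid, 57 mm across, 100 mm tall (lid from 84 mm up, 55 mm across). Goes to the middle pocket of the front row. At the start it stands upright on the bare table left of the tray. Origin: centre of its underside, z up; round, yaw is free.
- squeeze_bottle: White squeeze bottle, 88 mm tall: straight body 38 mm across up to about 55 mm, shoulder to 64 mm, then a narrow stepped pink spout cap, 25 mm across at its foot. Goes to the end pocket of the front row straight in front of the tin. At the start it stands upright on the bare table left of the tray. Origin: centre of its underside, z up; round, yaw is free.
- gel_bottle: Small dark-red gel colour bottle, 85 mm tall: straight body 32 mm across up to about 50 mm, rounded shoulder, then a smooth white cone cap. Goes to the end pocket of the front row straight in front of the pickle jar. At the start it stands upright on the bare table left of the tray. Origin: centre of its underside, z up; round, yaw is free.
Things that resemble listed ones, but are neither listed nor needed, are in the scene too. Leave any red look-alike of the yeast_tin alone. Leave any yellow look-alike of the spice_jar alone.

How it is judged:
By the outcome, as a careful person would: the job done as asked, in the order asked, and still so for the second after the job is handed in, with the robot touching nothing.
It also fails if it takes over 125 s, if anything falls off the work surface, if the arm or the gripper's body presses on something with over 40 N, if the wrist force passes 120 N, or if a joint passes its speed limit or range.

## Working session

There is one attempt and no reset: what is moved stays moved. The work goes in short steps, Python scripts to look and compute and a tool call to move; the robot and the scene stay as the last step left them, time stands still between calls to the robot, and variables do not carry over. Pictures are saved under pics/ and viewed, at most 14 in all, crops included, and the job is handed in when it is done.

Besides the shell and the picture viewer there is one more tool, called as name([rows], argument=value, ...), one row to a line, values as JSON. send_rows: Moves the arm, as the interface text tells. Its arguments: {"type":"object","properties":{"targets":{"type":"array"}},"required":["targets"]}

```bash
mkdir -p pics; ls
python3 - <<'E'
from bench import arm
import cv2, json
s=arm.read_state(); print({k:s[k] for k in('clock','joints','position','ee_rot','gripper_width')})
for c in('top','side'):
    im,d=arm.get_image(c); cv2.imwrite(f'pics/{c}0.png',im[:,:,::-1])
    m=arm.camera_model(c); print(c,m['fx'],m['cx'],m['cy'],[[round(float(v),3) for v in r] for r in m['cam_to_world']])
    for t in 'tray yeast_tin pickle_jar spice_jar honey_jar squeeze_bottle gel_bottle'.split():
        print(t,[([int(x) for x in b['rect']],round(b['score'],2)) for b in arm.boxes_of(c,t)][:4])
E
```

```text
pics
{'clock': 0.0, 'joints': array([ 1.54458215e+00,  3.85597449e-01,  6.64019647e-03, -5.19977499e-04,
       -1.19397749e+00, -2.58584794e-01]), 'position': array([175.40748555, 599.21461517, 199.29946923]), 'ee_rot': array([ 9.89864101e-01, -1.42013587e-01, -1.16069633e-04,  1.09000973e-03]), 'gripper_width': 85.53753592960317}
top 474.0467885726796 323.1424180702856 197.13324377251044 [[-0.019, -0.996, 0.092, 363.811], [-1.0, 0.019, 0.004, 23.415], [-0.006, -0.092, -0.996, 1386.739], [0.0, 0.0, 0.0, 1.0]]
tray [([338, 149, 109, 72], 0.77)]
yeast_tin [([304, 196, 25, 26], 0.77), ([412, 142, 34, 32], 0.69), ([352, 153, 23, 26], 0.68)]
pickle_jar [([351, 153, 24, 25], 0.57)]
spice_jar [([266, 206, 23, 16], 0.79), ([295, 230, 21, 22], 0.61)]
honey_jar [([262, 148, 22, 26], 0.93)]
squeeze_bottle [([216, 162, 18, 15], 0.48), ([338, 149, 111, 75], 0.26)]
gel_bottle []
side 496.8846045988537 311.9837788897989 201.26450154319636 [[0.857, -0.237, 0.458, -37.882], [-0.516, -0.432, 0.74, -817.691], [0.023, -0.87, -0.493, 604.098], [0.0, 0.0, 0.0, 1.0]]
tray [([302, 213, 164, 100], 0.61)]
yeast_tin [([415, 211, 40, 67], 0.8), ([278, 167, 29, 59], 0.61)]
pickle_jar [([355, 178, 31, 57], 0.9)]
spice_jar [([240, 164, 25, 56], 0.73), ([256, 147, 23, 53], 0.6)]
honey_jar [([305, 141, 25, 43], 0.93)]
squeeze_bottle [([281, 135, 13, 29], 0.72)]
gel_bottle [([245, 138, 9, 28], 0.61)]
```

Run:
```python
import cv2
a=cv2.imread('pics/top0.png')[110:290,170:470]; cv2.imwrite('pics/top0c.png',cv2.resize(a,(800,480),interpolation=cv2.INTER_CUBIC))
a=cv2.imread('pics/side0.png')[100:330,200:500]; cv2.imwrite('pics/side0c.png',cv2.resize(a,(782,600),interpolation=cv2.INTER_CUBIC))
```

```text
(no output)
```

View pics/top0c.png

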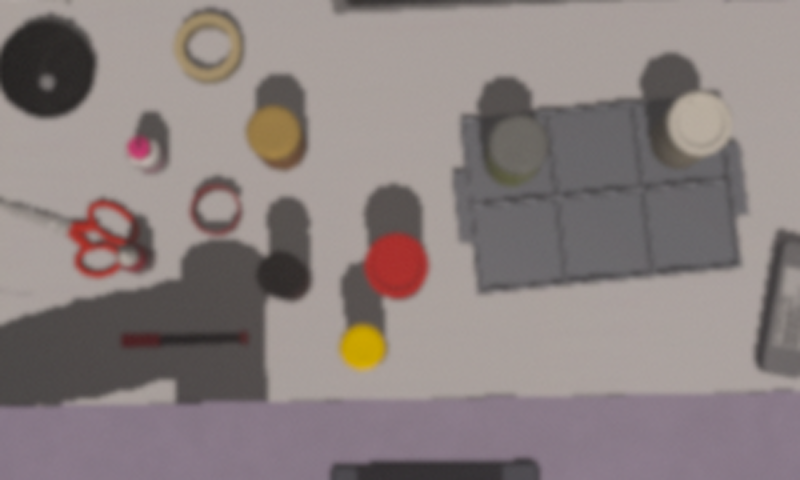

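View pics/side0c.png

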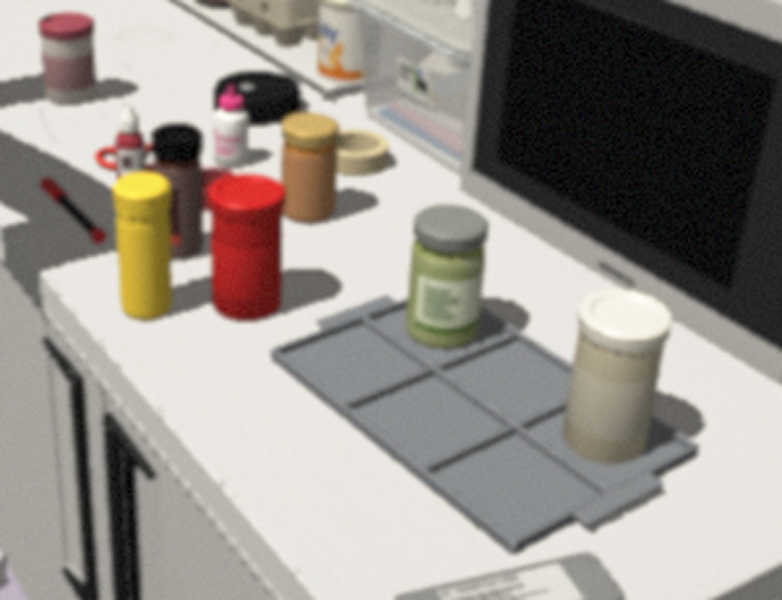

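Top crop, full-image px. Candidates for the spice jar: black-capped brown jar at top (276,213), the yellow look-alike at (306,240). The red tin at (319,209) is the look-alike tin. Pickle jar (363,165) is in the back-left pocket and the cream-lidded tin (431,156) in the back-right pocket. Honey is at (274,161), squeeze bottle (pink spout) at (224,167) and the gel bottle at (219,207), next to the scissors. Next I measure from the depth clouds.

```bash
cat > h.py <<'E'
import numpy as np, cv2
from scipy.optimize import least_squares
from bench import arm
OBJ=dict(tin=(33,10,100,115),pickle=(31.5,15,80,110),spice=(22,10,95,125),honey=(28.5,10,75,100),squeeze=(19,8,50,88),gel=(16,8,45,85))
def cloud(c,get=True):
    m=arm.camera_model(c); im,d=arm.get_image(c); d=d.astype(float)
    v,u=np.mgrid[0:400,0:640]
    if c=='wrist':
        a=(u-m['cx'])/m['fx']; b=(v-m['cy'])/m['fy']; r=np.hypot(a,b)+1e-9
        t=np.tan(np.minimum(r,1.45)); X=a/r*t; Y=b/r*t
        d=np.where(r<1.3,d,0)
    else: X=(u-m['cx'])/m['fx']; Y=(v-m['cy'])/m['fy']
    P=np.stack([X*d,Y*d,d,np.ones_like(d)],-1)@np.array(m['cam_to_world']).T
    P=P[...,:3]; P[d<=0]=np.nan
    return im,P,np.array(m['cam_to_world'])[:3,3]
def cyl(P,guess,name,rad=45):
    """side-surface circle fit with known radius, and centroid of the top face"""
    r,z0,z1,h=OBJ[name]; Q=P.reshape(-1,3); Q=Q[np.isfinite(Q).all(1)]
    n=np.hypot(*(Q[:,:2]-guess).T)<rad; Q=Q[n]
    s=Q[(Q[:,2]>z0)&(Q[:,2]<z1)]; t=Q[(Q[:,2]>h-6)&(Q[:,2]<h+8)]
    f=None
    if len(s)>8:
        f=least_squares(lambda p:np.hypot(*(s[:,:2]-p).T)-r,guess,loss='soft_l1',f_scale=2).x
    return (f, len(s), t.mean(0) if len(t) else None, len(t))
def px(c,xyz):
    m=arm.camera_model(c); p=np.linalg.inv(m['cam_to_world'])@np.r_[xyz,1]
    return m['fx']*p[0]/p[2]+m['cx'],m['fy']*p[1]/p[2]+m['cy']
E
python3 - <<'E'
from h import *
np.set_printoptions(precision=1,suppress=True)
im,P,_=cloud('top'); im2,P2,_=cloud('side')
for n,(u,v) in dict(tin=(431,156),pickle=(363,165),spice=(276,213),honey=(274,161),squeeze=(224,167),gel=(219,207)).items():
    g=P[v,u]; print(n,g)
    for Q in(P,P2): print('   ',*cyl(Q,g[:2],n))
for n,(u,v) in dict(red=(319,209),yel=(306,240)).items(): print(n,P[v,u])
# tray: dark grey pixels near table height
g=im.astype(int); m=(g.max(2)<120)&(g.max(2)-g.min(2)<14); m[:,:335]=0;m[:,455:]=0;m[:145]=0;m[225:]=0
Q=P[m]; Q=Q[np.abs(Q[:,2]-7)<12]
print(len(Q),cv2.minAreaRect(Q[:,:2].astype(np.float32)))
for u,v in [(336+0,0)]: pass
# predicted corners from handpicked crop corners
for a,b in [(462,116),(480,291),(740,265)]:
    u,v=170+a/2.667,110+b/2.667; mm=arm.camera_model('top'); R=np.array(mm['cam_to_world']); d=R[:3,:3]@[(u-mm['cx'])/mm['fx'],(v-mm['cy'])/mm['fy'],1]; print(R[:3,3]+d*(8-R[2,3])/d[2])
E
```

```text
tin [ 588.6 -266.2  113.8]
    [ 589.8 -270.4] 185 [ 587.  -268.7  117.5] 462
    [ 588.4 -263.1] 1296 [ 581.2 -269.5  117.8] 664
pickle [568.1 -81.3 109.9]
    [571.2 -85.4] 69 [570.2 -85.1 112.7] 393
    [569.7 -80.3] 734 [563.7 -87.9 113.3] 407
spice [440.9 155.1 125. ]
    [441.  157.8] 41 [440.7 158.  124.2] 226
    [440.  162.7] 407 [436.9 157.  125. ] 167
honey [585.3 161.7 101.5]
    [591.5 167.4] 83 [590.3 166.5  99. ] 316
    [589.8 172.4] 474 [585.6 165.4 100. ] 202
squeeze [575.9 305.2  73. ]
    [581.2 311.4] 53 [580.2 311.4  85.2] 6
    [579.7 316.3] 184 [578.4 315.4  86.3] 7
gel [463.8 319.   73.3]
    [470.5 326.3] 65 [467.  323.9  82.6] 11
    [466.7 329.8] 134 [464.4 324.8  83.5] 11
red [450.4  40.5 110.6]
yel [367.7  76.2 125.5]
5787 ((546.4078369140625, -178.7227325439453), (220.03224182128906, 314.3967590332031), 4.514615058898926)
[619.8 -32.4   8. ]
[426.2 -47.7   8. ]
[ 449.2 -331.8    8. ]
```

Positions agree between cameras within about 5 mm, with heights as specified. Tray centre ≈ (534,-182), yaw ≈ +4.6°. First I check the spice choice in a close crop from above, approaching with the tool y axis along the tray rows.

send_rows([
  {"gripper": -1,"az": -6.97,"z": -1},
  {"gripper": -1,"az": -6.97,"z": -1},
  {"gripper": -1,"az": -6.97,"z": -1},
  {"gripper": -1,"x": 1.6,"y": 3.2},
  {"gripper": -1,"x": 1.6,"y": 3.2},
])

```text
$.targets[0]: bad value
```

send_rows([
  {"gripper": -1,"x": 1.6,"y": 3.2},
  {"gripper": -1,"x": 1.6,"y": 3.2},
  {"gripper": -1,"x": 1.6,"y": 3.2},
  {"gripper": -1,"x": 1.6,"y": 3.2},
  {"gripper": -1,"x": 1.6,"y": 3.2},
])

```text
$.targets[0]: bad value
```

send_rows([
  {"gripper": -1,"x": 1.6,"y": 3.2},
  {"gripper": -1,"x": 1.6,"y": 3.2},
  {"gripper": -1,"x": 1.6,"y": 3.2},
  {"gripper": -1,"x": 1.6,"y": 3.2},
  {"gripper": -1},
])

```text
$.targets[0]: bad value
```

```bash
cat >> h.py <<'E'
def pose():
    from scipy.spatial.transform import Rotation as R
    s=arm.read_state(); M=R.from_quat(s['ee_rot']).as_matrix()
    return s,np.array(s['position']),M
def to(xyz):
    s,p,M=pose(); d=M.T@(np.array(xyz)-p)/10; print('pos',p.round(1),'phi',np.degrees(np.arctan2(M[1,0],M[0,0])).round(2),'w',round(s['gripper_width'],1),'gf',round(s['grasp_force'],1),'F',np.round(s['contact_force'],1),'t',round(s['clock'],2)); print('shift cm (tool)',d.round(2),'rows>=',(np.linalg.norm(d)/4.17).round(1))
E
python3 - <<'E'
from h import *
np.set_printoptions(precision=1,suppress=True)
to((441,160,230))
im,P,c=cloud('wrist'); print(c); cv2.imwrite('pics/w1.png',im[:,:,::-1])
for n,g in dict(spice=(441,160),honey=(590,168),squeeze=(580,313),gel=(467,327),pickle=(570,-84)).items(): print(n,*cyl(P,np.array(g),n))
E
```

```text
pos [175.6 599.8 200.4] phi -16.32 w 85.1 gf 0.0 F [-0.6 -0.8  0.4] t 0.9
shift cm (tool) [37.8 34.8 -3. ] rows>= 12.3
[251.7 576.5 373.7]
spice None 0 None 0
honey None 0 None 0
squeeze None 0 None 0
gel None 0 None 0
pickle None 0 None 0
```

View pics/w1.png

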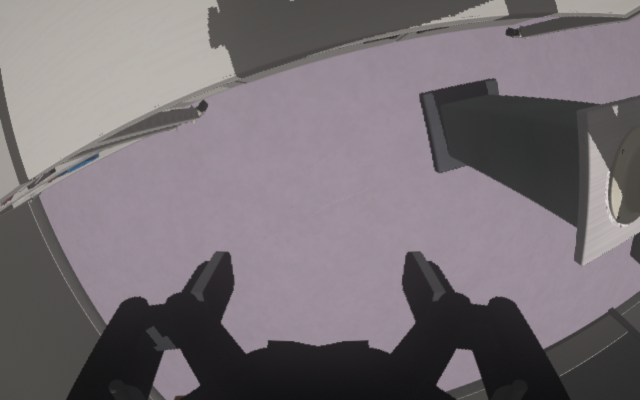

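Nothing moved: the rows were refused and the picture shows only floor below the gripper. I'll resend with every key given.

send_rows([
  {"gripper": -1,"x": 0,"y": 0,"z": -1,"ax": 0,"ay": 0,"az": -6.97},
  {"gripper": -1,"x": 0,"y": 0,"z": -1,"ax": 0,"ay": 0,"az": -6.97},
  {"gripper": -1,"x": 0,"y": 0,"z": -1,"ax": 0,"ay": 0,"az": -6.97},
  {"gripper": -1,"x": 1.77,"y": 3.55,"z": 0,"ax": 0,"ay": 0,"az": 0},
  {"gripper": -1,"x": 1.77,"y": 3.55,"z": 0,"ax": 0,"ay": 0,"az": 0},
])

```text
clock: 1.37
position: [216.2, 532.4, 230.3]
ee_rot: [0.999, 0.042, 0.0, -0.0]
contact_force: [0.7, 0.1, 0.0]
gripper_width: 85.3
grasp_force: 0.0
```

send_rows([
  {"gripper": -1,"x": 1.77,"y": 3.55,"z": 0,"ax": 0,"ay": 0,"az": 0},
  {"gripper": -1,"x": 1.77,"y": 3.55,"z": 0,"ax": 0,"ay": 0,"az": 0},
  {"gripper": -1,"x": 1.77,"y": 3.55,"z": 0,"ax": 0,"ay": 0,"az": 0},
  {"gripper": -1,"x": 1.77,"y": 3.55,"z": 0,"ax": 0,"ay": 0,"az": 0},
  {"gripper": -1,"x": 1.77,"y": 3.55,"z": 0,"ax": 0,"ay": 0,"az": 0},
])

```text
clock: 1.78
position: [319.6, 360.3, 230.7]
ee_rot: [0.999, 0.04, 0.0, -0.0]
contact_force: [0.6, -0.4, 0.1]
gripper_width: 85.6
grasp_force: 0.0
```

send_rows([
  {"gripper": -1,"x": 1.77,"y": 3.55,"z": 0,"ax": 0,"ay": 0,"az": 0},
  {"gripper": -1,"x": 1.77,"y": 3.55,"z": 0,"ax": 0,"ay": 0,"az": 0},
  {"gripper": -1,"x": 1.77,"y": 3.55,"z": 0,"ax": 0,"ay": 0,"az": 0},
  {"gripper": -1,"x": 1.77,"y": 3.55,"z": 0,"ax": 0,"ay": 0,"az": 0},
  {"gripper": -1,"x": 0,"y": 0,"z": 0,"ax": 0,"ay": 0,"az": 0},
])

```text
clock: 2.2
position: [402.7, 221.4, 230.7]
ee_rot: [0.999, 0.037, 0.0, 0.0]
contact_force: [-0.2, 0.3, 0.8]
gripper_width: 85.3
grasp_force: 0.0
```

Run:
```python
from h import *
np.set_printoptions(precision=1,suppress=True)
to((441,160,230))
im,P,c=cloud('wrist'); print(c); cv2.imwrite('pics/w2.png',im[:,:,::-1])
for n,g in dict(spice=(441,160),honey=(590,168),squeeze=(580,313),gel=(467,327),pickle=(570,-84)).items(): print(n,*cyl(P,np.array(g),n))
```

```text
pos [402.7 221.4 230.7] phi 4.21 w 85.3 gf 0.0 F [-0.2  0.3  0.8] t 2.2
shift cm (tool) [3.4 6.4 0.1] rows>= 1.7
[481.8 226.5 404. ]
spice [441.  161.1] 405 [441.3 161.6 124.1] 1924
honey [590.4 168.6] 621 [577.1 168.   99. ] 1185
squeeze [580.4 313.3] 286 [579.7 312.9  85.9] 33
gel [475.9 333.1] 408 [467.2 325.6  82.1] 67
pickle [569.9 -83.7] 1208 [568.1 -77.4 112.4] 1357
```

View pics/w2.png

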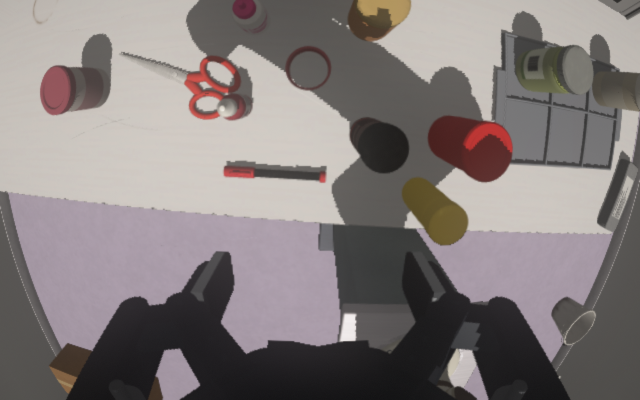

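The view matches: black-capped jar at (380,145), yellow look-alike at (437,210), red tin at (470,147), gel bottle beside the scissors at (230,105). Choice confirmed, so I pick the spice jar.

send_rows([
  {"gripper": -1,"x": 1.7,"y": 3.15,"z": 0,"ax": 0,"ay": 0,"az": 0},
  {"gripper": -1,"x": 1.7,"y": 3.15,"z": 0,"ax": 0,"ay": 0,"az": 0},
  {"gripper": -1,"x": 0,"y": 0,"z": 3,"ax": 0,"ay": 0,"az": 0},
  {"gripper": -1,"x": 0,"y": 0,"z": 3.5,"ax": 0,"ay": 0,"az": 0},
  {"gripper": -1,"x": 0,"y": 0,"z": 0,"ax": 0,"ay": 0,"az": 0},
])

```text
clock: 2.67
position: [435.7, 163.8, 159.7]
ee_rot: [0.999, 0.039, -0.006, 0.003]
contact_force: [-1.3, -1.0, -0.6]
gripper_width: 85.4
grasp_force: 0.0
```

send_rows([
  {"gripper": -1,"x": 0,"y": 0,"z": 3.5,"ax": 0,"ay": 0,"az": 0},
  {"gripper": -1,"x": 0,"y": 0,"z": 3.5,"ax": 0,"ay": 0,"az": 0},
  {"gripper": -1,"x": 0,"y": 0,"z": 2.5,"ax": 0,"ay": 0,"az": 0},
  {"gripper": -1,"x": 0,"y": 0,"z": 1,"ax": 0,"ay": 0,"az": 0},
  {"gripper": -1,"x": 0,"y": 0,"z": 0,"ax": 0,"ay": 0,"az": 0},
])

```text
clock: 3.08
position: [438.8, 166.3, 59.1]
ee_rot: [0.999, 0.041, -0.002, 0.001]
contact_force: [0.3, -0.4, 0.6]
gripper_width: 85.5
grasp_force: 0.0
```

Run:
```python
from h import *
to((441,161,61))
```

```text
pos [438.8 166.3  59.1] phi 4.7 w 85.5 gf 0.0 F [ 0.3 -0.4  0.6] t 3.08
shift cm (tool) [ 0.18  0.55 -0.19] rows>= 0.1
```

send_rows([
  {"gripper": -1,"x": 0.1,"y": 0.5,"z": -0.3,"ax": 0,"ay": 0,"az": 0},
  {"gripper": 1,"x": 0,"y": 0,"z": 0,"ax": 0,"ay": 0,"az": 0},
  {"gripper": 1,"x": 0,"y": 0,"z": 0,"ax": 0,"ay": 0,"az": 0},
  {"gripper": 1,"x": 0,"y": 0,"z": 0,"ax": 0,"ay": 0,"az": 0},
  {"gripper": 1,"x": 0,"y": 0,"z": 0,"ax": 0,"ay": 0,"az": 0},
])

```text
clock: 3.5
position: [442.5, 161.8, 65.2]
ee_rot: [0.999, 0.04, 0.002, -0.001]
contact_force: [0.3, -0.4, 3.9]
gripper_width: 44.8
grasp_force: 60.6
```

send_rows([
  {"gripper": 1,"x": 0,"y": 0,"z": 0,"ax": 0,"ay": 0,"az": 0},
  {"gripper": 1,"x": 0,"y": 0,"z": 0,"ax": 0,"ay": 0,"az": 0},
  {"gripper": 1,"x": 0,"y": 0,"z": 0,"ax": 0,"ay": 0,"az": 0},
  {"gripper": 1,"x": 0,"y": 0,"z": 0,"ax": 0,"ay": 0,"az": 0},
  {"gripper": 1,"x": 0,"y": 0,"z": 0,"ax": 0,"ay": 0,"az": 0},
])

```text
clock: 3.92
position: [442.4, 161.8, 65.1]
ee_rot: [0.999, 0.04, 0.002, -0.001]
contact_force: [-0.6, -0.3, 5.5]
gripper_width: 45.1
grasp_force: 60.9
```

send_rows([
  {"gripper": 1,"x": 0,"y": 0,"z": -2,"ax": 0,"ay": 0,"az": 0},
  {"gripper": 1,"x": 0,"y": 0,"z": -3.5,"ax": 0,"ay": 0,"az": 0},
  {"gripper": 1,"x": 0,"y": 0,"z": -4,"ax": 0,"ay": 0,"az": 0},
  {"gripper": 1,"x": 0,"y": 0,"z": -4,"ax": 0,"ay": 0,"az": 0},
  {"gripper": 1,"x": 0,"y": 0,"z": -3,"ax": 0,"ay": 0,"az": 0},
])

```text
clock: 4.33
position: [441.6, 161.3, 232.1]
ee_rot: [0.999, 0.04, 0.002, -0.001]
contact_force: [1.0, 1.4, -1.1]
gripper_width: 44.5
grasp_force: 62.2
```

send_rows([
  {"gripper": 1,"x": 0.3,"y": 2.5,"z": 0,"ax": 0,"ay": 0,"az": 0},
  {"gripper": 1,"x": 0.36,"y": 3.5,"z": 0,"ax": 0,"ay": 0,"az": 0},
  {"gripper": 1,"x": 0.36,"y": 3.5,"z": 0,"ax": 0,"ay": 0,"az": 0},
  {"gripper": 1,"x": 0.36,"y": 3.5,"z": 0,"ax": 0,"ay": 0,"az": 0},
  {"gripper": 1,"x": 0.36,"y": 3.5,"z": 0,"ax": 0,"ay": 0,"az": 0},
])

```text
clock: 4.75
position: [471.2, -3.4, 228.5]
ee_rot: [0.999, 0.04, -0.0, -0.0]
contact_force: [1.0, 1.1, -1.2]
gripper_width: 44.7
grasp_force: 62.1
```

send_rows([
  {"gripper": 1,"x": 0.36,"y": 3.5,"z": 0,"ax": 0,"ay": 0,"az": 0},
  {"gripper": 1,"x": 0.36,"y": 3.5,"z": 0,"ax": 0,"ay": 0,"az": 0},
  {"gripper": 1,"x": 0.36,"y": 3.5,"z": 0,"ax": 0,"ay": 0,"az": 0},
  {"gripper": 1,"x": 0.3,"y": 3.5,"z": 0,"ax": 0,"ay": 0,"az": 0},
  {"gripper": 1,"x": 0,"y": 0,"z": 0,"ax": 0,"ay": 0,"az": 0},
])

```text
clock: 5.17
position: [496.7, -144.9, 227.9]
ee_rot: [0.999, 0.037, -0.001, 0.0]
contact_force: [-0.4, 0.0, -1.4]
gripper_width: 44.9
grasp_force: 62.3
```

Run:
```python
from h import *
np.set_printoptions(precision=1,suppress=True)
to((580,-177,230))
im,P,c=cloud('wrist'); print(c); cv2.imwrite('pics/w3.png',im[:,:,::-1]); np.save('P3.npy',P)
for n,g in dict(tin=(589,-267),pickle=(570,-84),spice=(500,-150)).items(): print(n,*cyl(P,np.array(g),n))
```

```text
pos [ 496.7 -144.9  227.9] phi 4.25 w 44.9 gf 62.3 F [-0.4  0.  -1.4] t 5.17
shift cm (tool) [ 8.1  3.8 -0.2] rows>= 2.1
[ 576.  -139.7  401. ]
tin [ 587.4 -269.5] 1062 [ 586.7 -265.1  117.3] 3317
pickle [569.8 -83.3] 161 [570.1 -84.7 113.2] 3281
spice [ 511.4 -150.4] 273 None 0
```

View pics/w3.png

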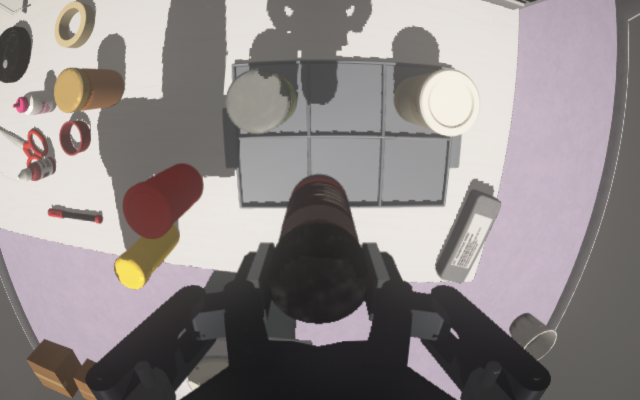

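The wrist view shows the tray clearly, with the spice jar held upright: back-middle pocket around (345,95), pickle jar (262,100), tin (440,100). Now I fit the tray pose from this cloud.

Run:
```python
from h import *
from scipy.optimize import minimize
np.set_printoptions(precision=1,suppress=True)
P=np.load('P3.npy').reshape(-1,3); im=cv2.imread('pics/w3.png').reshape(-1,3).astype(int)
k=np.isfinite(P).all(1)&(np.abs(P[:,2]-5)<16)&(np.hypot(P[:,0]-534,P[:,1]+182)<210)
Q=P[k]; C=im[k]; chroma=C.max(1)-C.min(1)
def loc(p):
    a=np.radians(p[2]); d=Q[:,:2]-p[:2]; return d@[np.cos(a),np.sin(a)], d@[-np.sin(a),np.cos(a)]
def h(p):
    x,y=loc(p); ax=np.abs(np.abs(x)-47.5); ay=np.minimum(np.abs(y),np.abs(np.abs(y)-95))
    inside=(np.abs(x)<97)&(np.abs(y)<144.5); poc=(ax<45.5)&(ay<45.5)
    return np.where(inside,np.where(poc,4,12),0.)
def cost(p):
    x,y=loc(p); r=np.abs(Q[:,2]-p[3]-h(p)); r=np.minimum(r,6); r[(np.abs(y)>144.5)&(np.abs(y)<180)]=3; return r.mean()
best=min((minimize(cost,(x0,y0,a0,0),method='Nelder-Mead',options=dict(initial_simplex=np.array([[x0,y0,a0,0],[x0+6,y0,a0,0],[x0,y0+6,a0,0],[x0,y0,a0+2,0],[x0,y0,a0,2]]))) for x0 in(530,535) for y0 in(-185,-180) for a0 in (4,5.5)),key=lambda r:r.fun)
print(best.x,best.fun,len(Q))
p=best.x;a=np.radians(p[2]);xa=np.array([np.cos(a),np.sin(a)]);ya=np.array([-np.sin(a),np.cos(a)])
for sx in(47.5,-47.5):
    for sy in(95,0,-95): print(sx,sy,p[:2]+sx*xa+sy*ya)
```

```text
[ 530.1 -179.6    4.6   -0.4] 1.083978117964248 51670
47.5 95 [569.8 -81.1]
47.5 0 [ 577.4 -175.8]
47.5 -95 [ 585.1 -270.5]
-47.5 95 [475.1 -88.8]
-47.5 0 [ 482.8 -183.5]
-47.5 -95 [ 490.5 -278.2]
```

send_rows([
  {"gripper": 1,"x": 2.65,"y": 1.24,"z": 0,"ax": 0,"ay": 0,"az": 0},
  {"gripper": 1,"x": 2.65,"y": 1.24,"z": 0,"ax": 0,"ay": 0,"az": 0},
  {"gripper": 1,"x": 2.6,"y": 1.24,"z": 0,"ax": 0,"ay": 0,"az": 0},
  {"gripper": 1,"x": 0,"y": 0,"z": 0,"ax": 0,"ay": 0,"az": 0},
  {"gripper": 1,"x": 0,"y": 0,"z": 0,"ax": 0,"ay": 0,"az": 0},
])

```text
clock: 5.63
position: [578.7, -170.3, 226.9]
ee_rot: [0.999, 0.04, -0.001, -0.001]
contact_force: [-1.1, 0.5, -2.8]
gripper_width: 44.6
grasp_force: 62.4
```

Run:
```python
from h import *
to((578.5,-176.5,69))
```

```text
pos [ 578.7 -170.3  226.9] phi 4.59 w 44.6 gf 62.4 F [-1.1  0.5 -2.8] t 5.63
shift cm (tool) [-0.02  0.63 15.79] rows>= 3.8
```

send_rows([
  {"gripper": 1,"x": 0,"y": 0.6,"z": 2,"ax": 0,"ay": 0,"az": 0},
  {"gripper": 1,"x": 0,"y": 0,"z": 3.5,"ax": 0,"ay": 0,"az": 0},
  {"gripper": 1,"x": 0,"y": 0,"z": 3.5,"ax": 0,"ay": 0,"az": 0},
  {"gripper": 1,"x": 0,"y": 0,"z": 3,"ax": 0,"ay": 0,"az": 0},
  {"gripper": 1,"x": 0,"y": 0,"z": 1.5,"ax": 0,"ay": 0,"az": 0},
])

```text
clock: 6.05
position: [574.9, -175.4, 89.6]
ee_rot: [0.999, 0.04, -0.004, -0.001]
contact_force: [-0.8, -0.3, -2.7]
gripper_width: 44.8
grasp_force: 62.4
```

send_rows([
  {"gripper": 1,"x": 0,"y": 0,"z": 0.8,"ax": 0,"ay": 0,"az": 0},
  {"gripper": 1,"x": 0,"y": 0,"z": 0,"ax": 0,"ay": 0,"az": 0},
  {"gripper": 1,"x": 0,"y": 0,"z": 0,"ax": 0,"ay": 0,"az": 0},
])

```text
clock: 6.3
position: [579.3, -176.7, 86.6]
ee_rot: [0.999, 0.041, 0.001, 0.0]
contact_force: [0.1, -0.4, -1.7]
gripper_width: 44.5
grasp_force: 62.4
```

Run:
```python
from h import *
to((578.5,-176.5,69))
```

```text
pos [ 579.3 -176.7   86.6] phi 4.65 w 44.5 gf 62.4 F [ 0.1 -0.4 -1.7] t 6.3
shift cm (tool) [-0.08 -0.03  1.76] rows>= 0.4
```

send_rows([
  {"gripper": 1,"x": 0,"y": 0,"z": 0.7,"ax": 0,"ay": 0,"az": 0},
  {"gripper": 1,"x": 0,"y": 0,"z": 0.5,"ax": 0,"ay": 0,"az": 0},
  {"gripper": 1,"x": 0,"y": 0,"z": 0.4,"ax": 0,"ay": 0,"az": 0},
  {"gripper": 1,"x": 0,"y": 0,"z": 0,"ax": 0,"ay": 0,"az": 0},
  {"gripper": 1,"x": 0,"y": 0,"z": 0,"ax": 0,"ay": 0,"az": 0},
])

```text
clock: 6.72
position: [579.0, -177.1, 69.5]
ee_rot: [0.999, 0.04, 0.0, 0.0]
contact_force: [-0.2, -0.5, -2.3]
gripper_width: 44.5
grasp_force: 62.5
```

send_rows([
  {"gripper": 1,"x": 0,"y": 0,"z": 0.15,"ax": 0,"ay": 0,"az": 0},
  {"gripper": 1,"x": 0,"y": 0,"z": 0,"ax": 0,"ay": 0,"az": 0},
])

```text
clock: 6.88
position: [579.8, -177.2, 69.2]
ee_rot: [0.999, 0.04, 0.001, 0.0]
contact_force: [-0.6, 0.4, 3.4]
gripper_width: 44.6
grasp_force: 63.0
```

send_rows([
  {"gripper": -0.55,"x": 0,"y": 0,"z": 0,"ax": 0,"ay": 0,"az": 0},
  {"gripper": -0.55,"x": 0,"y": 0,"z": 0,"ax": 0,"ay": 0,"az": 0},
  {"gripper": -0.55,"x": 0,"y": 0,"z": 0,"ax": 0,"ay": 0,"az": 0},
  {"gripper": -0.55,"x": 0,"y": 0,"z": 0,"ax": 0,"ay": 0,"az": 0},
  {"gripper": -0.55,"x": 0,"y": 0,"z": 0,"ax": 0,"ay": 0,"az": 0},
])

```text
clock: 7.3
position: [578.9, -177.1, 67.8]
ee_rot: [0.999, 0.04, -0.0, 0.0]
contact_force: [0.8, -1.0, 0.1]
gripper_width: 66.2
grasp_force: 0.0
```

send_rows([
  {"gripper": -0.55,"x": 0,"y": 0,"z": -1,"ax": 0,"ay": 0,"az": 0},
  {"gripper": -0.55,"x": 0,"y": 0,"z": -3,"ax": 0,"ay": 0,"az": 0},
  {"gripper": -0.55,"x": 0,"y": 0,"z": -4,"ax": 0,"ay": 0,"az": 0},
  {"gripper": -0.55,"x": 0,"y": 0,"z": -4,"ax": 0,"ay": 0,"az": 0},
  {"gripper": -0.55,"x": 0,"y": 0,"z": -4,"ax": 0,"ay": 0,"az": 0},
])

```text
clock: 7.72
position: [578.6, -177.2, 230.5]
ee_rot: [0.999, 0.04, 0.0, 0.0]
contact_force: [2.1, -0.4, -0.4]
gripper_width: 66.2
grasp_force: 0.0
```

Run:
```python
from h import *
np.set_printoptions(precision=1,suppress=True)
to((580.4,313.2,230))
im,P,c=cloud('side')
for n,g in dict(spice=(578,-176),tin=(587,-268),pickle=(570,-83.5)).items(): print(n,*cyl(P,np.array(g),n))
im,P,c=cloud('top')
for n,g in dict(spice=(578,-176),tin=(587,-268),pickle=(570,-83.5)).items(): print(n,*cyl(P,np.array(g),n))
```

```text
pos [ 578.6 -177.2  230.5] phi 4.6 w 66.2 gf 0.0 F [ 2.1 -0.4 -0.4] t 7.72
shift cm (tool) [  4.1 -48.9   0. ] rows>= 11.8
spice [ 577.9 -176.2] 789 [ 573.  -181.8  127.7] 312
tin [ 588.4 -263. ] 1286 [ 581.3 -269.6  117.9] 662
pickle [569.7 -80.3] 724 [563.7 -87.8 113.1] 413
spice [ 579.1 -179.8] 100 [ 578.6 -179.6  128.2] 238
tin [ 589.2 -270.8] 169 [ 582.3 -270.4  117.3] 380
pickle None 0 [ 571.7 -108.6  112.5] 57
```

send_rows([
  {"gripper": -0.8,"x": 0.3,"y": -2.5,"z": 0,"ax": 0,"ay": 0,"az": 0},
  {"gripper": -0.8,"x": 0.3,"y": -3.7,"z": 0,"ax": 0,"ay": 0,"az": 0},
  {"gripper": -0.8,"x": 0.3,"y": -3.9,"z": 0,"ax": 0,"ay": 0,"az": 0},
  {"gripper": -0.8,"x": 0.3,"y": -3.9,"z": 0,"ax": 0,"ay": 0,"az": 0},
  {"gripper": -0.8,"x": 0.3,"y": -3.9,"z": 0,"ax": 0,"ay": 0,"az": 0},
])

```text
clock: 8.23
position: [579.3, 4.0, 228.6]
ee_rot: [0.999, 0.04, 0.001, -0.0]
contact_force: [0.9, 0.5, -0.1]
gripper_width: 76.4
grasp_force: 0.0
```

send_rows([
  {"gripper": -0.8,"x": 0.3,"y": -3.9,"z": 0,"ax": 0,"ay": 0,"az": 0},
  {"gripper": -0.8,"x": 0.3,"y": -3.9,"z": 0,"ax": 0,"ay": 0,"az": 0},
  {"gripper": -0.8,"x": 0.3,"y": -3.9,"z": 0,"ax": 0,"ay": 0,"az": 0},
  {"gripper": -0.8,"x": 0.3,"y": -3.9,"z": 0,"ax": 0,"ay": 0,"az": 0},
  {"gripper": -0.8,"x": 0.3,"y": -3.9,"z": 0,"ax": 0,"ay": 0,"az": 0},
])

```text
clock: 8.65
position: [578.6, 200.0, 228.7]
ee_rot: [0.999, 0.04, 0.0, -0.0]
contact_force: [-0.0, -0.6, 0.9]
gripper_width: 76.8
grasp_force: 0.0
```

send_rows([
  {"gripper": -0.8,"x": 0.3,"y": -3.9,"z": 0,"ax": 0,"ay": 0,"az": 0},
  {"gripper": -0.8,"x": 0.3,"y": -3.8,"z": 0,"ax": 0,"ay": 0,"az": 0},
  {"gripper": -0.8,"x": 0.3,"y": -3.7,"z": 0,"ax": 0,"ay": 0,"az": 0},
  {"gripper": -0.8,"x": 0,"y": 0,"z": 0,"ax": 0,"ay": 0,"az": 0},
  {"gripper": -0.8,"x": 0,"y": 0,"z": 0,"ax": 0,"ay": 0,"az": 0},
])

```text
clock: 9.07
position: [578.2, 314.5, 227.5]
ee_rot: [0.999, 0.042, -0.0, 0.0]
contact_force: [-0.9, -0.2, -0.2]
gripper_width: 77.1
grasp_force: 0.0
```

Run:
```python
from h import *
np.set_printoptions(precision=1,suppress=True)
to((580.4,313.2,23))
im,P,c=cloud('wrist'); cv2.imwrite('pics/w4.png',im[:,:,::-1])
for n,g in dict(squeeze=(580.4,313.2)).items(): print(n,*cyl(P,np.array(g),n))
Q=P.reshape(-1,3); Q=Q[np.isfinite(Q).all(1)]; d=np.hypot(Q[:,0]-580,Q[:,1]-313)
print('near hi',Q[(d>25)&(d<70)&(Q[:,2]>12)&(Q[:,2]<150)].round(0)[::40])
```

```text
pos [578.2 314.5 227.5] phi 4.77 w 77.1 gf 0.0 F [-0.9 -0.2 -0.2] t 9.07
shift cm (tool) [ 0.2  0.1 20.4] rows>= 4.9
squeeze [580.5 313.3] 157 [581.3 313.6  86.5] 30
near hi [[539. 257.  12.]]
```

send_rows([
  {"gripper": -0.8,"x": 0.1,"y": 0.05,"z": 3,"ax": 0,"ay": 0,"az": 0},
  {"gripper": -0.8,"x": 0.1,"y": 0.05,"z": 4,"ax": 0,"ay": 0,"az": 0},
  {"gripper": -0.8,"x": 0,"y": 0,"z": 4,"ax": 0,"ay": 0,"az": 0},
  {"gripper": -0.8,"x": 0,"y": 0,"z": 4,"ax": 0,"ay": 0,"az": 0},
  {"gripper": -0.8,"x": 0,"y": 0,"z": 3,"ax": 0,"ay": 0,"az": 0},
])

```text
clock: 9.53
position: [579.8, 309.1, 45.4]
ee_rot: [0.999, 0.039, -0.001, 0.001]
contact_force: [-1.1, -0.5, -0.3]
gripper_width: 76.8
grasp_force: 0.0
```

send_rows([
  {"gripper": -0.8,"x": 0,"y": 0,"z": 1.3,"ax": 0,"ay": 0,"az": 0},
  {"gripper": -0.8,"x": 0,"y": 0,"z": 0.5,"ax": 0,"ay": 0,"az": 0},
  {"gripper": -0.8,"x": 0,"y": 0,"z": 0,"ax": 0,"ay": 0,"az": 0},
  {"gripper": -0.8,"x": 0,"y": 0,"z": 0,"ax": 0,"ay": 0,"az": 0},
])

```text
clock: 9.87
position: [582.0, 311.4, 31.5]
ee_rot: [0.999, 0.04, 0.001, -0.001]
contact_force: [0.6, -1.0, 0.7]
gripper_width: 76.9
grasp_force: 0.0
```

Run:
```python
from h import *
to((580.4,313.3,23))
```

```text
pos [582.  311.4  31.5] phi 4.56 w 76.9 gf 0.0 F [ 0.6 -1.   0.7] t 9.87
shift cm (tool) [-0.15 -0.2   0.85] rows>= 0.2
```

send_rows([
  {"gripper": -0.8,"x": -0.15,"y": -0.2,"z": 0.8,"ax": 0,"ay": 0,"az": 0},
  {"gripper": 1,"x": 0,"y": 0,"z": 0,"ax": 0,"ay": 0,"az": 0},
  {"gripper": 1,"x": 0,"y": 0,"z": 0,"ax": 0,"ay": 0,"az": 0},
  {"gripper": 1,"x": 0,"y": 0,"z": 0,"ax": 0,"ay": 0,"az": 0},
  {"gripper": 1,"x": 0,"y": 0,"z": 0,"ax": 0,"ay": 0,"az": 0},
])

```text
clock: 10.28
position: [579.8, 314.1, 23.1]
ee_rot: [0.999, 0.04, 0.001, -0.001]
contact_force: [0.2, 0.5, 1.6]
gripper_width: 30.5
grasp_force: 56.8
```

send_rows([
  {"gripper": 1,"x": 0,"y": 0,"z": 0,"ax": 0,"ay": 0,"az": 0},
  {"gripper": 1,"x": 0,"y": 0,"z": 0,"ax": 0,"ay": 0,"az": 0},
  {"gripper": 1,"x": 0,"y": 0,"z": 0,"ax": 0,"ay": 0,"az": 0},
  {"gripper": 1,"x": 0,"y": 0,"z": 0,"ax": 0,"ay": 0,"az": 0},
])

```text
clock: 10.62
position: [580.0, 314.2, 23.0]
ee_rot: [0.999, 0.04, 0.001, -0.001]
contact_force: [0.3, 0.8, 6.1]
gripper_width: 29.4
grasp_force: 57.8
```

Opening is 29 mm against a 38 mm body, which is suspicious. Looking.

Run:
```python
from h import *
to((580.4,313.3,23))
im,P,c=cloud('wrist'); a=cv2.resize(im[100:400,120:520,::-1],(800,600)); cv2.imwrite('pics/w5.png',a)
im,P,c=cloud('side'); np.set_printoptions(precision=1,suppress=True); print(cyl(P,np.array((580,313.)),'squeeze',30))
```

```text
pos [580.  314.2  23. ] phi 4.62 w 29.4 gf 57.8 F [0.3 0.8 6.1] t 10.62
shift cm (tool) [ 0.04  0.09 -0.  ] rows>= 0.0
(array([579.6, 316.6]), 176, array([574.6, 311.5,  88.6]), 70)
```

View pics/w5.png

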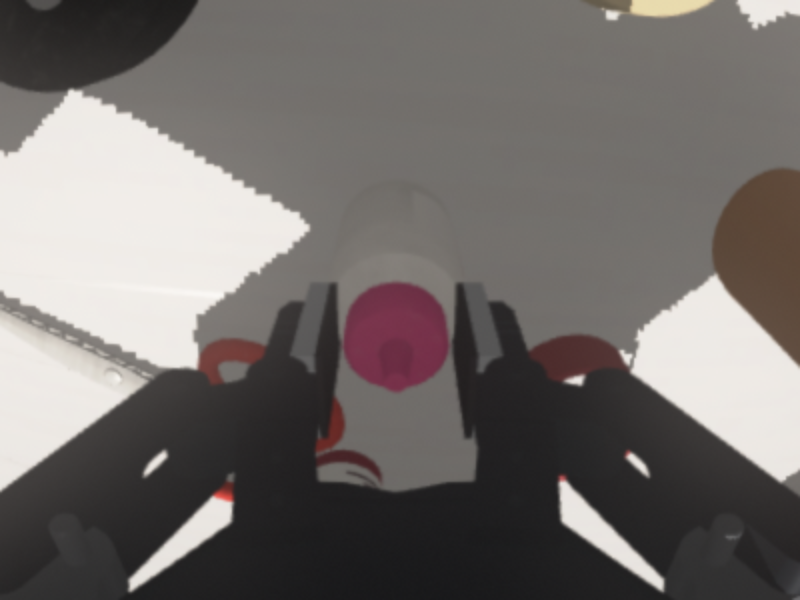

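The bottle still stands upright between the pads, with its spout at crop (395,340). The body is soft and is being squeezed, so I ease the grip to about 34 mm and watch the force.

send_rows([
  {"gripper": 0.2,"x": 0,"y": 0,"z": 0,"ax": 0,"ay": 0,"az": 0},
  {"gripper": 0.2,"x": 0,"y": 0,"z": 0,"ax": 0,"ay": 0,"az": 0},
  {"gripper": 0.2,"x": 0,"y": 0,"z": 0,"ax": 0,"ay": 0,"az": 0},
  {"gripper": 0.2,"x": 0,"y": 0,"z": 0,"ax": 0,"ay": 0,"az": 0},
])

```text
clock: 11.05
position: [579.6, 313.9, 22.3]
ee_rot: [0.999, 0.04, 0.001, -0.0]
contact_force: [0.1, 1.8, 4.2]
gripper_width: 33.6
grasp_force: 3.6
```

send_rows([
  {"gripper": 0.28,"x": 0,"y": 0,"z": 0,"ax": 0,"ay": 0,"az": 0},
  {"gripper": 0.28,"x": 0,"y": 0,"z": 0,"ax": 0,"ay": 0,"az": 0},
  {"gripper": 0.28,"x": 0,"y": 0,"z": 0,"ax": 0,"ay": 0,"az": 0},
  {"gripper": 0.28,"x": 0,"y": 0,"z": 0,"ax": 0,"ay": 0,"az": 0},
])

```text
clock: 11.38
position: [579.7, 314.0, 22.7]
ee_rot: [0.999, 0.04, 0.001, -0.0]
contact_force: [-0.7, 0.9, 6.5]
gripper_width: 31.3
grasp_force: 33.6
```

send_rows([
  {"gripper": 0.28,"x": 0,"y": 0,"z": -1.5,"ax": 0,"ay": 0,"az": 0},
  {"gripper": 0.28,"x": 0,"y": 0,"z": -3,"ax": 0,"ay": 0,"az": 0},
  {"gripper": 0.28,"x": 0,"y": 0,"z": -4,"ax": 0,"ay": 0,"az": 0},
  {"gripper": 0.28,"x": 0,"y": 0,"z": -4,"ax": 0,"ay": 0,"az": 0},
  {"gripper": 0.28,"x": 0,"y": 0,"z": -4,"ax": 0,"ay": 0,"az": 0},
])

```text
clock: 11.8
position: [577.7, 312.3, 186.5]
ee_rot: [0.999, 0.04, -0.002, 0.001]
contact_force: [0.9, 0.7, -0.6]
gripper_width: 31.3
grasp_force: 32.1
```

send_rows([
  {"gripper": 0.28,"x": -0.5,"y": 2.2,"z": 0,"ax": 0,"ay": 0,"az": 0},
  {"gripper": 0.28,"x": -0.8,"y": 3.6,"z": 0,"ax": 0,"ay": 0,"az": 0},
  {"gripper": 0.28,"x": -0.9,"y": 3.8,"z": 0,"ax": 0,"ay": 0,"az": 0},
  {"gripper": 0.28,"x": -0.9,"y": 3.8,"z": 0,"ax": 0,"ay": 0,"az": 0},
  {"gripper": 0.28,"x": -0.9,"y": 3.8,"z": 0,"ax": 0,"ay": 0,"az": 0},
])

```text
clock: 12.22
position: [551.0, 136.7, 185.2]
ee_rot: [0.999, 0.04, -0.002, 0.001]
contact_force: [-0.0, -0.3, 0.2]
gripper_width: 31.3
grasp_force: 32.0
```

send_rows([
  {"gripper": 0.28,"x": -0.9,"y": 3.8,"z": 0,"ax": 0,"ay": 0,"az": 0},
  {"gripper": 0.28,"x": -0.9,"y": 3.8,"z": 0,"ax": 0,"ay": 0,"az": 0},
  {"gripper": 0.28,"x": -0.9,"y": 3.8,"z": 0,"ax": 0,"ay": 0,"az": 0},
  {"gripper": 0.28,"x": -0.9,"y": 3.8,"z": 0,"ax": 0,"ay": 0,"az": 0},
  {"gripper": 0.28,"x": -0.9,"y": 3.8,"z": 0,"ax": 0,"ay": 0,"az": 0},
])

```text
clock: 12.63
position: [521.2, -56.0, 185.4]
ee_rot: [0.999, 0.04, -0.002, -0.0]
contact_force: [1.0, -0.4, -0.0]
gripper_width: 31.5
grasp_force: 32.0
```

send_rows([
  {"gripper": 0.28,"x": -0.9,"y": 3.8,"z": 0,"ax": 0,"ay": 0,"az": 0},
  {"gripper": 0.28,"x": -0.9,"y": 3.8,"z": 0,"ax": 0,"ay": 0,"az": 0},
  {"gripper": 0.28,"x": -0.9,"y": 3.8,"z": 0,"ax": 0,"ay": 0,"az": 0},
  {"gripper": 0.28,"x": -0.8,"y": 3.4,"z": 0,"ax": 0,"ay": 0,"az": 0},
  {"gripper": 0.28,"x": -0.5,"y": 2,"z": 0,"ax": 0,"ay": 0,"az": 0},
])

```text
clock: 13.05
position: [494.5, -227.4, 185.2]
ee_rot: [0.999, 0.038, -0.002, -0.001]
contact_force: [0.4, 0.8, -0.9]
gripper_width: 31.3
grasp_force: 32.0
```

send_rows([
  {"gripper": 0.28,"x": 0,"y": 0,"z": 0,"ax": 0,"ay": 0,"az": 0},
  {"gripper": 0.28,"x": 0,"y": 0,"z": 0,"ax": 0,"ay": 0,"az": 0},
])

```text
clock: 13.22
position: [495.3, -225.5, 185.2]
ee_rot: [0.999, 0.038, -0.002, -0.001]
contact_force: [-0.0, 0.6, -0.8]
gripper_width: 31.2
grasp_force: 32.1
```

Run:
```python
from h import *
np.set_printoptions(precision=1,suppress=True)
to((490.5,-278,27))
im,P,c=cloud('wrist'); a=cv2.resize(im[:,:,::-1],(640,400)); cv2.imwrite('pics/w6.png',a)
for n,g in dict(tin=(587,-268),pickle=(570,-83.5),spice=(578,-176)).items(): print(n,*cyl(P,np.array(g),n))
```

```text
pos [ 495.3 -225.5  185.2] phi 4.41 w 31.2 gf 32.1 F [-0.   0.6 -0.8] t 13.22
shift cm (tool) [-0.8  5.2 15.8] rows>= 4.0
tin [ 588.4 -268.6] 116 [ 586.7 -266.7  117.5] 5390
pickle [569.8 -83.3] 1042 [570.1 -87.2 112.9] 3503
spice [ 578.5 -179.5] 167 [ 578.6 -179.7  128.1] 3033
```

View pics/w6.png

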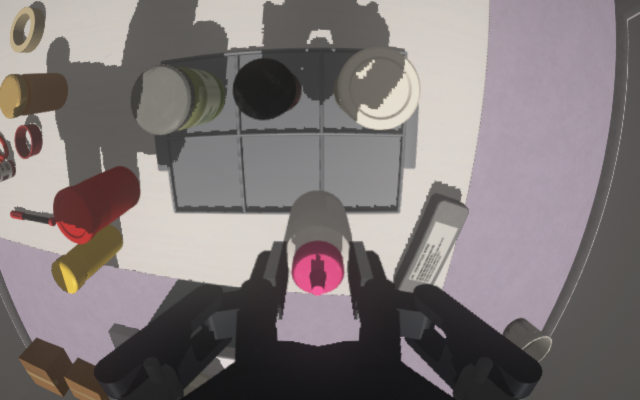

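The bottle is held upright, spout at (318,268). The spice jar stands in its pocket at (265,88) between pickle jar and tin. Target pocket is the right front one, centre about (365,170).

send_rows([
  {"gripper": 0.28,"x": -0.4,"y": 2.6,"z": 0,"ax": 0,"ay": 0,"az": 0},
  {"gripper": 0.28,"x": -0.4,"y": 2.7,"z": 0,"ax": 0,"ay": 0,"az": 0},
  {"gripper": 0.28,"x": 0,"y": 0,"z": 3,"ax": 0,"ay": 0,"az": 0},
  {"gripper": 0.28,"x": 0,"y": 0,"z": 4,"ax": 0,"ay": 0,"az": 0},
  {"gripper": 0.28,"x": 0,"y": 0,"z": 4,"ax": 0,"ay": 0,"az": 0},
])

```text
clock: 13.68
position: [494.0, -277.4, 76.4]
ee_rot: [0.999, 0.04, 0.001, 0.0]
contact_force: [0.2, 1.0, -0.6]
gripper_width: 31.6
grasp_force: 32.1
```

send_rows([
  {"gripper": 0.28,"x": 0,"y": 0,"z": 2.5,"ax": 0,"ay": 0,"az": 0},
  {"gripper": 0.28,"x": 0,"y": 0,"z": 0,"ax": 0,"ay": 0,"az": 0},
  {"gripper": 0.28,"x": 0,"y": 0,"z": 0,"ax": 0,"ay": 0,"az": 0},
])

```text
clock: 13.93
position: [492.8, -277.2, 50.9]
ee_rot: [0.999, 0.041, -0.002, -0.0]
contact_force: [0.8, -0.3, 0.6]
gripper_width: 31.4
grasp_force: 32.1
```

Run:
```python
from h import *
to((490.5,-278,27))
```

```text
pos [ 492.8 -277.2   50.9] phi 4.71 w 31.4 gf 32.1 F [ 0.8 -0.3  0.6] t 13.93
shift cm (tool) [-0.23  0.07  2.39] rows>= 0.6
```

send_rows([
  {"gripper": 0.28,"x": -0.2,"y": 0.05,"z": 1,"ax": 0,"ay": 0,"az": 0},
  {"gripper": 0.28,"x": 0,"y": 0,"z": 0.9,"ax": 0,"ay": 0,"az": 0},
  {"gripper": 0.28,"x": 0,"y": 0,"z": 0.5,"ax": 0,"ay": 0,"az": 0},
  {"gripper": 0.28,"x": 0,"y": 0,"z": 0,"ax": 0,"ay": 0,"az": 0},
  {"gripper": 0.28,"x": 0,"y": 0,"z": 0,"ax": 0,"ay": 0,"az": 0},
])

```text
clock: 14.35
position: [491.5, -279.0, 28.2]
ee_rot: [0.999, 0.04, 0.0, 0.0]
contact_force: [-0.7, -0.1, 0.2]
gripper_width: 31.3
grasp_force: 32.1
```

send_rows([
  {"gripper": 0.28,"x": 0,"y": 0,"z": 0.15,"ax": 0,"ay": 0,"az": 0},
  {"gripper": 0.28,"x": 0,"y": 0,"z": 0,"ax": 0,"ay": 0,"az": 0},
])

```text
clock: 14.52
position: [491.7, -279.1, 26.8]
ee_rot: [0.999, 0.04, 0.0, 0.0]
contact_force: [1.0, 0.3, 0.0]
gripper_width: 31.6
grasp_force: 32.1
```

send_rows([
  {"gripper": 0.28,"x": 0,"y": 0,"z": 0.15,"ax": 0,"ay": 0,"az": 0},
  {"gripper": 0.28,"x": 0,"y": 0,"z": 0,"ax": 0,"ay": 0,"az": 0},
])

```text
clock: 14.68
position: [492.0, -279.3, 26.7]
ee_rot: [0.999, 0.04, 0.001, 0.001]
contact_force: [-1.2, 1.8, 7.8]
gripper_width: 31.3
grasp_force: 34.1
```

send_rows([
  {"gripper": -0.1,"x": 0,"y": 0,"z": 0,"ax": 0,"ay": 0,"az": 0},
  {"gripper": -0.4,"x": 0,"y": 0,"z": 0,"ax": 0,"ay": 0,"az": 0},
  {"gripper": -0.4,"x": 0,"y": 0,"z": 0,"ax": 0,"ay": 0,"az": 0},
  {"gripper": -0.4,"x": 0,"y": 0,"z": 0,"ax": 0,"ay": 0,"az": 0},
  {"gripper": -0.4,"x": 0,"y": 0,"z": 0,"ax": 0,"ay": 0,"az": 0},
])

```text
clock: 15.1
position: [491.3, -278.9, 24.7]
ee_rot: [0.999, 0.04, -0.0, -0.0]
contact_force: [-0.8, -0.8, 0.8]
gripper_width: 59.4
grasp_force: 0.0
```

send_rows([
  {"gripper": -0.4,"x": 0,"y": 0,"z": -1,"ax": 0,"ay": 0,"az": 0},
  {"gripper": -0.4,"x": 0,"y": 0,"z": -3,"ax": 0,"ay": 0,"az": 0},
  {"gripper": -0.4,"x": 0,"y": 0,"z": -4,"ax": 0,"ay": 0,"az": 0},
  {"gripper": -0.4,"x": 0,"y": 0,"z": -4,"ax": 0,"ay": 0,"az": 0},
  {"gripper": -0.4,"x": 0,"y": 0,"z": -4,"ax": 0,"ay": 0,"az": 0},
])

```text
clock: 15.52
position: [490.9, -278.9, 187.4]
ee_rot: [0.999, 0.04, -0.0, 0.0]
contact_force: [1.0, 0.1, -0.2]
gripper_width: 59.6
grasp_force: 0.0
```

Run:
```python
from h import *
np.set_printoptions(precision=1,suppress=True)
to((440,220,230))
im,P,c=cloud('side')
for n,g in dict(squeeze=(490.5,-278),tin=(587,-268)).items(): print(n,*cyl(P,np.array(g),n))
im,P,c=cloud('top'); print(*cyl(P,np.array((490.5,-278)),'squeeze'))
```

```text
pos [ 490.9 -278.9  187.4] phi 4.6 w 59.6 gf 0.0 F [ 1.   0.1 -0.2] t 15.52
shift cm (tool) [ -1.1 -50.1  -4.3] rows>= 12.1
squeeze [ 492.6 -276.9] 392 [ 490.9 -278.8   87.2] 31
tin [ 588.4 -263.1] 1281 [ 581.4 -269.3  118. ] 654
[ 492.3 -282.4] 66 [ 492.7 -281.5   85.9] 11
```

send_rows([
  {"gripper": -0.6,"x": 0.1,"y": -2.5,"z": -1,"ax": 0,"ay": 0,"az": 0},
  {"gripper": -0.6,"x": 0.1,"y": -3.7,"z": -1,"ax": 0,"ay": 0,"az": 0},
  {"gripper": -0.6,"x": 0.1,"y": -3.8,"z": -1,"ax": 0,"ay": 0,"az": 0},
  {"gripper": -0.6,"x": 0.1,"y": -3.9,"z": -1,"ax": 0,"ay": 0,"az": 0},
  {"gripper": -0.6,"x": 0.1,"y": -4,"z": 0,"ax": 0,"ay": 0,"az": 0},
])

```text
clock: 16.03
position: [482.8, -99.0, 227.6]
ee_rot: [0.999, 0.04, 0.003, 0.0]
contact_force: [1.6, 1.2, -0.2]
gripper_width: 68.4
grasp_force: 0.0
```

send_rows([
  {"gripper": -0.6,"x": 0.1,"y": -4,"z": 0,"ax": 0,"ay": 0,"az": 0},
  {"gripper": -0.6,"x": 0.1,"y": -4,"z": 0,"ax": 0,"ay": 0,"az": 0},
  {"gripper": -0.6,"x": 0.1,"y": -4,"z": 0,"ax": 0,"ay": 0,"az": 0},
  {"gripper": -0.6,"x": 0.1,"y": -4,"z": 0,"ax": 0,"ay": 0,"az": 0},
  {"gripper": -0.6,"x": 0.1,"y": -4,"z": 0,"ax": 0,"ay": 0,"az": 0},
])

```text
clock: 16.45
position: [470.3, 101.5, 225.7]
ee_rot: [0.999, 0.04, 0.001, -0.0]
contact_force: [0.7, -0.5, -0.0]
gripper_width: 68.6
grasp_force: 0.0
```

send_rows([
  {"gripper": -0.6,"x": 0.1,"y": -4,"z": 0,"ax": 0,"ay": 0,"az": 0},
  {"gripper": -0.6,"x": 0.1,"y": -4,"z": 0,"ax": 0,"ay": 0,"az": 0},
  {"gripper": -0.6,"x": 0.1,"y": -4,"z": 0,"ax": 0,"ay": 0,"az": 0},
  {"gripper": -0.6,"x": 0,"y": -4,"z": 0,"ax": 0,"ay": 0,"az": 0},
  {"gripper": -0.6,"x": 0,"y": -3.7,"z": 0,"ax": 0,"ay": 0,"az": 0},
])

```text
clock: 16.87
position: [457.6, 298.4, 225.5]
ee_rot: [0.999, 0.04, 0.0, -0.0]
contact_force: [0.7, 0.2, 0.5]
gripper_width: 68.1
grasp_force: 0.0
```

send_rows([
  {"gripper": -0.6,"x": 0,"y": -2.5,"z": 0,"ax": 0,"ay": 0,"az": 0},
  {"gripper": -0.6,"x": 0,"y": 0,"z": 0,"ax": 0,"ay": 0,"az": 0},
  {"gripper": -0.6,"x": 0,"y": 0,"z": 0,"ax": 0,"ay": 0,"az": 0},
])

```text
clock: 17.12
position: [455.7, 322.2, 224.7]
ee_rot: [0.999, 0.041, -0.0, 0.0]
contact_force: [-0.2, -0.1, 0.5]
gripper_width: 68.4
grasp_force: 0.0
```

Run:
```python
from h import *
np.set_printoptions(precision=1,suppress=True)
to((467,326,19))
im,P,c=cloud('wrist'); a=cv2.resize(im[100:400,120:520,::-1],(800,600)); cv2.imwrite('pics/w7.png',a)
print(*cyl(P,np.array((467,326)),'gel',28))
Q=P.reshape(-1,3); Q=Q[np.isfinite(Q).all(1)]
print('height map max (rows x=520..420 step10, cols y=390..270 step 10)')
for x in range(520,410,-10): print(x,[int(np.percentile(q[:,2],90)) if len(q:=Q[(abs(Q[:,0]-x)<5)&(abs(Q[:,1]-y)<5)&(Q[:,2]<150)])else -9 for y in range(390,260,-10)])
```

```text
pos [455.7 322.2 224.7] phi 4.72 w 68.4 gf 0.0 F [-0.2 -0.1  0.5] t 17.12
shift cm (tool) [ 1.2 -0.3 20.6] rows>= 4.9
[469.9 332.5] 202 [467.8 326.5  82.3] 71
height map max (rows x=520..420 step10, cols y=390..270 step 10)
520 [0, 9, 0, 1, 9, 9, 0, 0, 0, 0, 0, 0, 24]
510 [9, 9, 5, 0, 0, 8, 9, 0, 0, 0, 0, 0, 24]
500 [9, 9, 9, 8, 0, 0, 9, 0, 0, 0, 0, 0, 0]
490 [9, 7, 8, 9, 9, 9, 8, 0, 0, 0, 0, 0, 0]
480 [9, 9, 9, 9, 9, 48, 69, 66, 28, 0, 0, 0, 0]
470 [9, 0, 0, 0, 9, 69, 83, 81, 51, 0, 0, 0, 0]
460 [9, 7, 6, 9, 9, 54, 80, 77, 51, 0, 0, 0, 0]
450 [8, 9, 9, 9, 0, 1, -9, 47, 0, 0, 0, 0, 0]
440 [0, 0, 0, 0, 0, 0, 0, 0, 0, 0, 0, 0, 0]
430 [0, 0, 0, 0, 0, 0, 0, 0, 0, 0, 0, 0, 0]
420 [0, 0, 0, 0, 0, 0, 0, 0, 0, 0, 0, 0, 0]
```

View pics/w7.png

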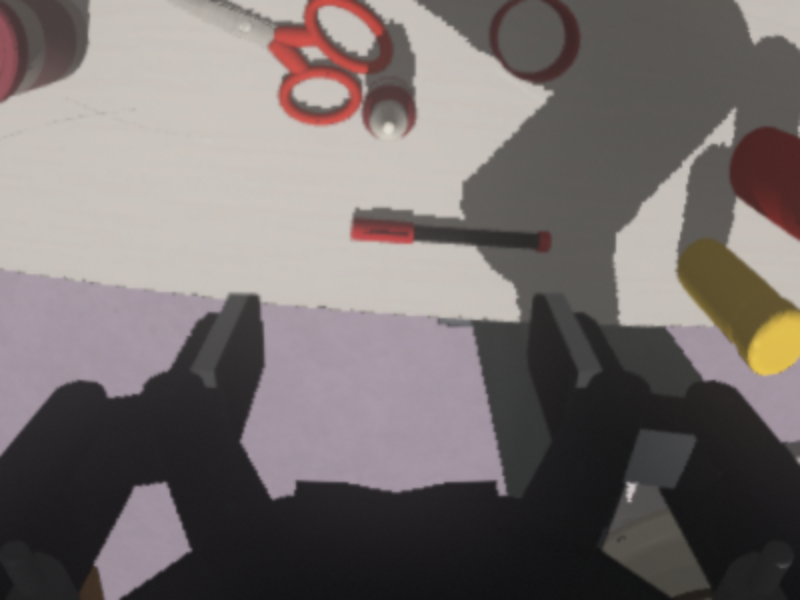

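Gel bottle is at crop (388,118), beside the scissors loops, which are 9 mm high. The tips at 21 mm will clear them.

send_rows([
  {"gripper": -0.6,"x": 0.6,"y": -0.2,"z": 3,"ax": 0,"ay": 0,"az": 0},
  {"gripper": -0.6,"x": 0.6,"y": -0.2,"z": 4,"ax": 0,"ay": 0,"az": 0},
  {"gripper": -0.6,"x": 0,"y": 0,"z": 4,"ax": 0,"ay": 0,"az": 0},
  {"gripper": -0.6,"x": 0,"y": 0,"z": 2,"ax": 0,"ay": 0,"az": 0},
  {"gripper": -0.6,"x": 0,"y": 0,"z": 0,"ax": 0,"ay": 0,"az": 0},
])

```text
clock: 17.58
position: [465.3, 321.8, 90.1]
ee_rot: [0.999, 0.039, -0.004, 0.004]
contact_force: [-0.2, 0.2, -1.1]
gripper_width: 68.0
grasp_force: 0.0
```

Run:
```python
from h import *
to((467.6,326.3,21))
```

```text
pos [465.3 321.8  90.1] phi 4.42 w 68.0 gf 0.0 F [-0.2  0.2 -1.1] t 17.58
shift cm (tool) [ 0.33 -0.48  6.9 ] rows>= 1.7
```

send_rows([
  {"gripper": -0.6,"x": 0.2,"y": -0.4,"z": 1,"ax": 0,"ay": 0,"az": 0},
  {"gripper": -0.6,"x": 0,"y": 0,"z": 2.5,"ax": 0,"ay": 0,"az": 0},
  {"gripper": -0.6,"x": 0,"y": 0,"z": 2,"ax": 0,"ay": 0,"az": 0},
  {"gripper": -0.6,"x": 0,"y": 0,"z": 1,"ax": 0,"ay": 0,"az": 0},
  {"gripper": -0.6,"x": 0,"y": 0,"z": 0,"ax": 0,"ay": 0,"az": 0},
])

```text
clock: 18.0
position: [469.5, 329.8, 29.3]
ee_rot: [0.999, 0.04, -0.0, 0.001]
contact_force: [-0.5, -0.5, -0.5]
gripper_width: 68.1
grasp_force: 0.0
```

Run:
```python
from h import *
to((467.6,326.3,21))
```

```text
pos [469.5 329.8  29.3] phi 4.56 w 68.1 gf 0.0 F [-0.5 -0.5 -0.5] t 18.0
shift cm (tool) [-0.21  0.33  0.83] rows>= 0.2
```

send_rows([
  {"gripper": -0.6,"x": -0.2,"y": 0.3,"z": 0.8,"ax": 0,"ay": 0,"az": 0},
  {"gripper": -0.6,"x": 0,"y": 0,"z": 0,"ax": 0,"ay": 0,"az": 0},
  {"gripper": 0.38,"x": 0,"y": 0,"z": 0,"ax": 0,"ay": 0,"az": 0},
  {"gripper": 0.38,"x": 0,"y": 0,"z": 0,"ax": 0,"ay": 0,"az": 0},
  {"gripper": 0.38,"x": 0,"y": 0,"z": 0,"ax": 0,"ay": 0,"az": 0},
])

```text
clock: 18.42
position: [468.2, 327.7, 22.9]
ee_rot: [0.999, 0.04, 0.001, -0.001]
contact_force: [0.2, -0.8, -0.4]
gripper_width: 32.5
grasp_force: 0.0
```

send_rows([
  {"gripper": 0.38,"x": 0,"y": 0,"z": 0,"ax": 0,"ay": 0,"az": 0},
  {"gripper": 0.38,"x": 0,"y": 0,"z": 0,"ax": 0,"ay": 0,"az": 0},
  {"gripper": 0.38,"x": 0,"y": 0,"z": 0,"ax": 0,"ay": 0,"az": 0},
])

```text
clock: 18.67
position: [467.8, 327.3, 22.1]
ee_rot: [0.999, 0.04, 0.0, -0.0]
contact_force: [0.3, -0.3, -0.4]
gripper_width: 26.6
grasp_force: 0.0
```

send_rows([
  {"gripper": 0.46,"x": 0,"y": 0,"z": 0,"ax": 0,"ay": 0,"az": 0},
  {"gripper": 0.46,"x": 0,"y": 0,"z": 0,"ax": 0,"ay": 0,"az": 0},
  {"gripper": 0.46,"x": 0,"y": 0,"z": 0,"ax": 0,"ay": 0,"az": 0},
])

```text
clock: 18.92
position: [467.8, 327.3, 22.0]
ee_rot: [0.999, 0.04, 0.0, -0.0]
contact_force: [-0.5, 0.2, 1.3]
gripper_width: 23.3
grasp_force: 1.2
```

Run:
```python
from h import *
np.set_printoptions(precision=1,suppress=True)
to((467.6,326.3,21))
im,P,c=cloud('wrist'); a=cv2.resize(im[100:400,120:520,::-1],(800,600)); cv2.imwrite('pics/w8.png',a)
Q=P.reshape(-1,3); Q=Q[np.isfinite(Q).all(1)]; t=Q[(np.hypot(Q[:,0]-467,Q[:,1]-326)<30)&(abs(Q[:,2]-84)<5)]; print(t.mean(0),len(t))
```

```text
pos [467.8 327.3  22. ] phi 4.6 w 23.3 gf 1.2 F [-0.5  0.2  1.3] t 18.92
shift cm (tool) [-0.   0.1  0.1] rows>= 0.0
[472.5 327.   83.1] 1148
```

View pics/w8.png

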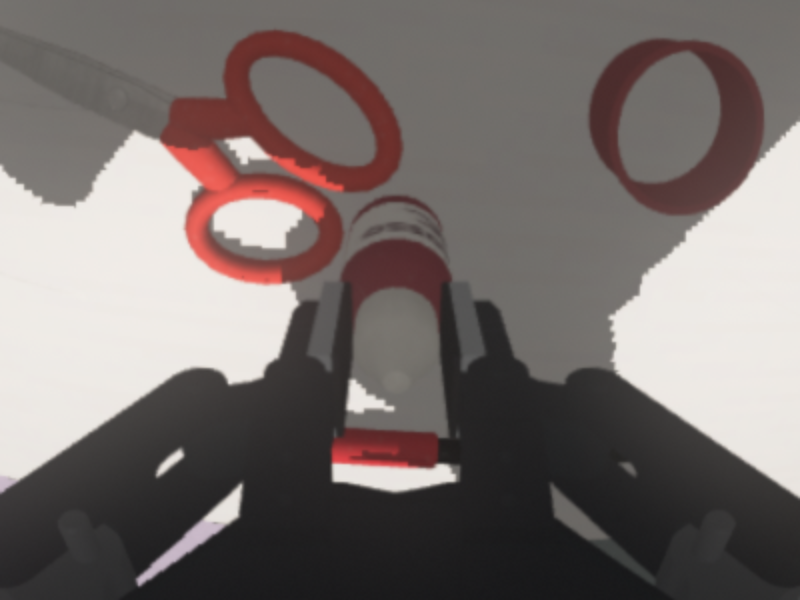

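The pads meet the shoulder and cone foot rather than the straight body (cap at crop (397,340), body still upright). I open, go 7 mm lower and close again.

send_rows([
  {"gripper": -0.1,"x": 0,"y": 0,"z": 0,"ax": 0,"ay": 0,"az": 0},
  {"gripper": -0.1,"x": 0,"y": 0,"z": 0,"ax": 0,"ay": 0,"az": 0},
  {"gripper": -0.1,"x": 0,"y": 0,"z": 0.4,"ax": 0,"ay": 0,"az": 0},
  {"gripper": -0.1,"x": 0,"y": 0,"z": 0.3,"ax": 0,"ay": 0,"az": 0},
  {"gripper": -0.1,"x": 0,"y": 0,"z": 0,"ax": 0,"ay": 0,"az": 0},
])

```text
clock: 19.38
position: [467.2, 326.6, 13.9]
ee_rot: [0.999, 0.04, -0.001, 0.001]
contact_force: [-0.5, -0.7, -0.7]
gripper_width: 47.2
grasp_force: 0.0
```

send_rows([
  {"gripper": 0.4,"x": 0,"y": 0,"z": 0,"ax": 0,"ay": 0,"az": 0},
  {"gripper": 0.4,"x": 0,"y": 0,"z": 0,"ax": 0,"ay": 0,"az": 0},
  {"gripper": 0.4,"x": 0,"y": 0,"z": 0,"ax": 0,"ay": 0,"az": 0},
  {"gripper": 0.4,"x": 0,"y": 0,"z": 0,"ax": 0,"ay": 0,"az": 0},
])

```text
clock: 19.72
position: [467.8, 327.3, 15.0]
ee_rot: [0.999, 0.04, 0.0, -0.0]
contact_force: [-0.2, 0.1, 0.1]
gripper_width: 26.5
grasp_force: 43.8
```

send_rows([
  {"gripper": 0.4,"x": 0,"y": 0,"z": -1.5,"ax": 0,"ay": 0,"az": 0},
  {"gripper": 0.4,"x": 0,"y": 0,"z": -3,"ax": 0,"ay": 0,"az": 0},
  {"gripper": 0.4,"x": 0,"y": 0,"z": -4,"ax": 0,"ay": 0,"az": 0},
  {"gripper": 0.4,"x": 0,"y": 0,"z": -4,"ax": 0,"ay": 0,"az": 0},
  {"gripper": 0.4,"x": 0,"y": 0,"z": -4,"ax": 0,"ay": 0,"az": 0},
])

```text
clock: 20.13
position: [467.3, 326.6, 181.5]
ee_rot: [0.999, 0.04, -0.0, 0.0]
contact_force: [0.4, 2.0, -0.3]
gripper_width: 26.4
grasp_force: 43.8
```

send_rows([
  {"gripper": 0.4,"x": -0.2,"y": 2.2,"z": 0,"ax": 0,"ay": 0,"az": 0},
  {"gripper": 0.4,"x": -0.2,"y": 3.6,"z": 0,"ax": 0,"ay": 0,"az": 0},
  {"gripper": 0.4,"x": -0.22,"y": 3.8,"z": 0,"ax": 0,"ay": 0,"az": 0},
  {"gripper": 0.4,"x": -0.22,"y": 3.8,"z": 0,"ax": 0,"ay": 0,"az": 0},
  {"gripper": 0.4,"x": -0.22,"y": 3.8,"z": 0,"ax": 0,"ay": 0,"az": 0},
])

```text
clock: 20.55
position: [470.2, 153.2, 179.9]
ee_rot: [0.999, 0.04, -0.0, -0.0]
contact_force: [0.2, -0.5, -0.8]
gripper_width: 26.6
grasp_force: 43.7
```

send_rows([
  {"gripper": 0.4,"x": -0.22,"y": 3.8,"z": 0,"ax": 0,"ay": 0,"az": 0},
  {"gripper": 0.4,"x": -0.22,"y": 3.8,"z": 0,"ax": 0,"ay": 0,"az": 0},
  {"gripper": 0.4,"x": -0.22,"y": 3.8,"z": 0,"ax": 0,"ay": 0,"az": 0},
  {"gripper": 0.4,"x": -0.22,"y": 3.8,"z": 0,"ax": 0,"ay": 0,"az": 0},
  {"gripper": 0.4,"x": -0.22,"y": 3.8,"z": 0,"ax": 0,"ay": 0,"az": 0},
])

```text
clock: 20.97
position: [474.5, -37.2, 180.0]
ee_rot: [0.999, 0.04, 0.0, -0.0]
contact_force: [0.5, 0.1, -0.2]
gripper_width: 26.6
grasp_force: 43.7
```

send_rows([
  {"gripper": 0.4,"x": -0.22,"y": 3.4,"z": 0,"ax": 0,"ay": 0,"az": 0},
  {"gripper": 0.4,"x": -0.2,"y": 2,"z": 0,"ax": 0,"ay": 0,"az": 0},
  {"gripper": 0.4,"x": 0,"y": 0,"z": 0,"ax": 0,"ay": 0,"az": 0},
  {"gripper": 0.4,"x": 0,"y": 0,"z": 0,"ax": 0,"ay": 0,"az": 0},
])

```text
clock: 21.3
position: [474.9, -90.6, 179.7]
ee_rot: [0.999, 0.039, -0.0, -0.0]
contact_force: [0.8, -0.8, -0.8]
gripper_width: 26.7
grasp_force: 43.8
```

Run:
```python
from h import *
to((475,-89,19))
im,P,c=cloud('wrist'); cv2.imwrite('pics/w9.png',im[:,:,::-1])
```

```text
pos [474.9 -90.6 179.7] phi 4.44 w 26.7 gf 43.8 F [ 0.8 -0.8 -0.8] t 21.3
shift cm (tool) [ 0.03 -0.15 16.07] rows>= 3.9
```

View pics/w9.png

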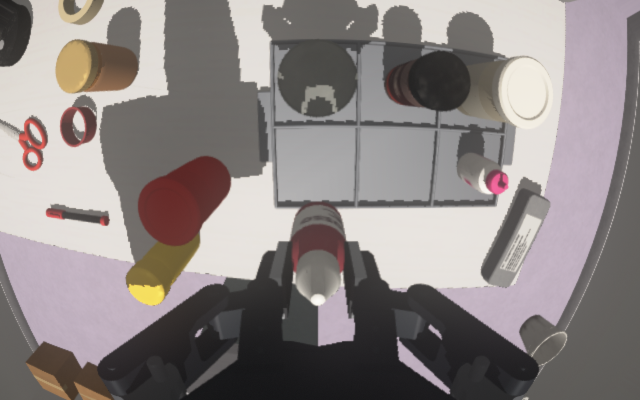

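The gel bottle is held upright at (318,250). The squeeze bottle stands in the right front pocket at (485,175) and the spice jar is in place. Lowering.

send_rows([
  {"gripper": 0.4,"x": 0,"y": -0.1,"z": 3,"ax": 0,"ay": 0,"az": 0},
  {"gripper": 0.4,"x": 0,"y": 0,"z": 4,"ax": 0,"ay": 0,"az": 0},
  {"gripper": 0.4,"x": 0,"y": 0,"z": 4,"ax": 0,"ay": 0,"az": 0},
  {"gripper": 0.4,"x": 0,"y": 0,"z": 2.5,"ax": 0,"ay": 0,"az": 0},
  {"gripper": 0.4,"x": 0,"y": 0,"z": 0,"ax": 0,"ay": 0,"az": 0},
])

```text
clock: 21.77
position: [470.7, -87.7, 40.1]
ee_rot: [0.999, 0.04, -0.006, 0.0]
contact_force: [-1.1, 0.8, -0.1]
gripper_width: 26.7
grasp_force: 43.8
```

send_rows([
  {"gripper": 0.4,"x": 0,"y": 0,"z": 0,"ax": 0,"ay": 0,"az": 0},
])

```text
clock: 21.85
position: [475.0, -87.9, 44.4]
ee_rot: [0.999, 0.041, -0.001, 0.0]
contact_force: [0.9, 0.2, -0.4]
gripper_width: 26.2
grasp_force: 43.8
```

Run:
```python
from h import *
to((475,-89,19))
```

```text
pos [475.  -87.9  44.4] phi 4.72 w 26.2 gf 43.8 F [ 0.9  0.2 -0.4] t 21.85
shift cm (tool) [0.   0.11 2.54] rows>= 0.6
```

send_rows([
  {"gripper": 0.4,"x": 0,"y": 0.1,"z": 1,"ax": 0,"ay": 0,"az": 0},
  {"gripper": 0.4,"x": 0,"y": 0,"z": 0.9,"ax": 0,"ay": 0,"az": 0},
  {"gripper": 0.4,"x": 0,"y": 0,"z": 0.5,"ax": 0,"ay": 0,"az": 0},
  {"gripper": 0.4,"x": 0,"y": 0,"z": 0,"ax": 0,"ay": 0,"az": 0},
  {"gripper": 0.4,"x": 0,"y": 0,"z": 0,"ax": 0,"ay": 0,"az": 0},
])

```text
clock: 22.27
position: [475.9, -89.4, 21.6]
ee_rot: [0.999, 0.04, 0.001, 0.0]
contact_force: [-0.2, 0.1, -0.1]
gripper_width: 26.7
grasp_force: 43.8
```

send_rows([
  {"gripper": 0.4,"x": 0,"y": 0,"z": 0.2,"ax": 0,"ay": 0,"az": 0},
  {"gripper": 0.4,"x": 0,"y": 0,"z": 0,"ax": 0,"ay": 0,"az": 0},
  {"gripper": 0.4,"x": 0,"y": 0,"z": 0,"ax": 0,"ay": 0,"az": 0},
])

```text
clock: 22.52
position: [475.5, -89.6, 19.2]
ee_rot: [0.999, 0.04, 0.0, -0.0]
contact_force: [-0.2, 0.5, -0.0]
gripper_width: 26.2
grasp_force: 43.8
```

send_rows([
  {"gripper": 0.4,"x": 0,"y": 0,"z": 0.15,"ax": 0,"ay": 0,"az": 0},
  {"gripper": 0.4,"x": 0,"y": 0,"z": 0,"ax": 0,"ay": 0,"az": 0},
])

```text
clock: 22.68
position: [476.2, -89.7, 18.9]
ee_rot: [0.999, 0.041, 0.001, 0.0]
contact_force: [-2.5, 0.8, 8.7]
gripper_width: 26.6
grasp_force: 46.2
```

send_rows([
  {"gripper": 0.1,"x": 0,"y": 0,"z": 0,"ax": 0,"ay": 0,"az": 0},
  {"gripper": -0.3,"x": 0,"y": 0,"z": 0,"ax": 0,"ay": 0,"az": 0},
  {"gripper": -0.3,"x": 0,"y": 0,"z": 0,"ax": 0,"ay": 0,"az": 0},
  {"gripper": -0.3,"x": 0,"y": 0,"z": 0,"ax": 0,"ay": 0,"az": 0},
  {"gripper": -0.3,"x": 0,"y": 0,"z": 0,"ax": 0,"ay": 0,"az": 0},
])

```text
clock: 23.1
position: [475.2, -89.6, 17.2]
ee_rot: [0.999, 0.04, -0.0, 0.0]
contact_force: [-0.3, 0.1, 0.5]
gripper_width: 55.7
grasp_force: 0.0
```

send_rows([
  {"gripper": -0.3,"x": 0,"y": 0,"z": -1,"ax": 0,"ay": 0,"az": 0},
  {"gripper": -0.3,"x": 0,"y": 0,"z": -3,"ax": 0,"ay": 0,"az": 0},
  {"gripper": -0.3,"x": 0,"y": 0,"z": -4,"ax": 0,"ay": 0,"az": 0},
  {"gripper": -0.3,"x": 0,"y": 0,"z": -4,"ax": 0,"ay": 0,"az": 0},
  {"gripper": -0.3,"x": 0,"y": 0,"z": -4,"ax": 0,"ay": 0,"az": 0},
])

```text
clock: 23.52
position: [474.7, -89.7, 179.0]
ee_rot: [0.999, 0.04, -0.0, 0.0]
contact_force: [1.2, -0.0, -0.8]
gripper_width: 55.8
grasp_force: 0.0
```

send_rows([
  {"gripper": -0.3,"x": 0,"y": 0,"z": -3,"ax": 0,"ay": 0,"az": 0},
  {"gripper": -0.3,"x": 0,"y": 0,"z": -1,"ax": 0,"ay": 0,"az": 0},
])

```text
clock: 23.68
position: [478.0, -89.8, 223.0]
ee_rot: [0.999, 0.04, 0.005, 0.0]
contact_force: [0.8, -0.4, 0.9]
gripper_width: 55.7
grasp_force: 0.0
```

Run:
```python
from h import *
np.set_printoptions(precision=1,suppress=True)
to((590.4,168.6,230))
for c in('side','top'):
    im,P,_=cloud(c)
    for n,g in dict(gel=(475,-89),squeeze=(491,-279),pickle=(570,-83.5)).items(): print(c,n,*cyl(P,np.array(g),n))
```

```text
pos [478.  -89.8 223. ] phi 4.64 w 55.7 gf 0.0 F [ 0.8 -0.4  0.9] t 23.68
shift cm (tool) [ 13.3 -24.8  -0.6] rows>= 6.8
side gel [474.9 -88. ] 224 [472.7 -90.7  84.3] 36
side squeeze [ 492.8 -277.1] 396 [ 490.5 -278.7   87.2] 31
side pickle [569.7 -80.3] 725 [563.4 -88.1 113.2] 415
top gel [447.6 -96.4] 31 None 0
top squeeze [ 492.8 -281.6] 93 [ 493.7 -279.9   85.1] 22
top pickle None 0 [592.1 -81.9 113. ] 77
```

send_rows([
  {"gripper": -1,"x": 1.3,"y": -2.4,"z": 0,"ax": 0,"ay": 0,"az": 0},
  {"gripper": -1,"x": 1.7,"y": -3.2,"z": 0,"ax": 0,"ay": 0,"az": 0},
  {"gripper": -1,"x": 1.8,"y": -3.4,"z": 0,"ax": 0,"ay": 0,"az": 0},
  {"gripper": -1,"x": 1.8,"y": -3.4,"z": 0,"ax": 0,"ay": 0,"az": 0},
  {"gripper": -1,"x": 1.8,"y": -3.4,"z": 0,"ax": 0,"ay": 0,"az": 0},
])

```text
clock: 24.2
position: [545.6, 75.9, 214.8]
ee_rot: [0.999, 0.04, -0.002, 0.001]
contact_force: [0.6, -0.6, 0.1]
gripper_width: 85.7
grasp_force: 0.0
```

send_rows([
  {"gripper": -1,"x": 1.8,"y": -3.4,"z": 0,"ax": 0,"ay": 0,"az": 0},
  {"gripper": -1,"x": 1.8,"y": -3.3,"z": 0,"ax": 0,"ay": 0,"az": 0},
  {"gripper": -1,"x": 1.3,"y": -2.3,"z": 0,"ax": 0,"ay": 0,"az": 0},
  {"gripper": -1,"x": 0,"y": 0,"z": 0,"ax": 0,"ay": 0,"az": 0},
  {"gripper": -1,"x": 0,"y": 0,"z": 0,"ax": 0,"ay": 0,"az": 0},
])

```text
clock: 24.62
position: [587.1, 169.1, 213.8]
ee_rot: [0.999, 0.041, -0.003, 0.001]
contact_force: [0.4, -0.4, 1.1]
gripper_width: 85.4
grasp_force: 0.0
```

Run:
```python
from h import *
np.set_printoptions(precision=1,suppress=True)
to((590.4,168.6,38))
im,P,_=cloud('wrist'); print(*cyl(P,np.array((590.4,168.6)),'honey'))
```

```text
pos [587.1 169.1 213.8] phi 4.69 w 85.4 gf 0.0 F [ 0.4 -0.4  1.1] t 24.62
shift cm (tool) [ 0.4  0.  17.6] rows>= 4.2
[589.5 168.8] 360 [591.4 169.   99.2] 2591
```

send_rows([
  {"gripper": -1,"x": 0.2,"y": 0,"z": 2.5,"ax": 0,"ay": 0,"az": 0},
  {"gripper": -1,"x": 0.2,"y": 0,"z": 3.5,"ax": 0,"ay": 0,"az": 0},
  {"gripper": -1,"x": 0,"y": 0,"z": 3.5,"ax": 0,"ay": 0,"az": 0},
  {"gripper": -1,"x": 0,"y": 0,"z": 0,"ax": 0,"ay": 0,"az": 0},
  {"gripper": -1,"x": 0,"y": 0,"z": 0,"ax": 0,"ay": 0,"az": 0},
])

```text
clock: 25.08
position: [590.6, 166.5, 120.8]
ee_rot: [0.999, 0.04, -0.002, 0.001]
contact_force: [-0.6, 0.1, 1.3]
gripper_width: 85.6
grasp_force: 0.0
```

Run:
```python
from h import *
to((590.4,168.7,38))
```

```text
pos [590.6 166.5 120.8] phi 4.53 w 85.6 gf 0.0 F [-0.6  0.1  1.3] t 25.08
shift cm (tool) [ 0.04 -0.24  8.28] rows>= 2.0
```

send_rows([
  {"gripper": -1,"x": 0,"y": -0.2,"z": 1,"ax": 0,"ay": 0,"az": 0},
  {"gripper": -1,"x": 0,"y": 0,"z": 2.5,"ax": 0,"ay": 0,"az": 0},
  {"gripper": -1,"x": 0,"y": 0,"z": 2.7,"ax": 0,"ay": 0,"az": 0},
  {"gripper": -1,"x": 0,"y": 0,"z": 1.7,"ax": 0,"ay": 0,"az": 0},
  {"gripper": -1,"x": 0,"y": 0,"z": 0,"ax": 0,"ay": 0,"az": 0},
])

```text
clock: 25.5
position: [590.4, 169.8, 41.4]
ee_rot: [0.999, 0.04, -0.002, 0.001]
contact_force: [-0.6, -0.4, 0.3]
gripper_width: 85.4
grasp_force: 0.0
```

send_rows([
  {"gripper": -1,"x": 0,"y": 0,"z": 0,"ax": 0,"ay": 0,"az": 0},
])

```text
clock: 25.58
position: [592.8, 170.8, 44.7]
ee_rot: [0.999, 0.04, 0.001, -0.0]
contact_force: [1.1, -0.3, 0.5]
gripper_width: 84.9
grasp_force: 0.0
```

send_rows([
  {"gripper": 0.5,"x": 0,"y": 0,"z": 0,"ax": 0,"ay": 0,"az": 0},
  {"gripper": 0.5,"x": 0,"y": 0,"z": 0,"ax": 0,"ay": 0,"az": 0},
  {"gripper": 0.5,"x": 0,"y": 0,"z": 0,"ax": 0,"ay": 0,"az": 0},
  {"gripper": 0.5,"x": 0,"y": 0,"z": 0,"ax": 0,"ay": 0,"az": 0},
  {"gripper": 0.5,"x": 0,"y": 0,"z": 0,"ax": 0,"ay": 0,"az": 0},
])

```text
clock: 26.0
position: [593.6, 171.1, 46.3]
ee_rot: [0.999, 0.04, 0.002, -0.001]
contact_force: [-1.0, -1.4, 6.3]
gripper_width: 53.2
grasp_force: 62.2
```

Opening is 53 mm against a 57 mm body, so the pads are likely at the neck below the lid. Regrasping about 9 mm lower.

send_rows([
  {"gripper": -0.9,"x": 0,"y": 0,"z": 0,"ax": 0,"ay": 0,"az": 0},
  {"gripper": -0.9,"x": 0,"y": 0,"z": 0,"ax": 0,"ay": 0,"az": 0},
  {"gripper": -0.9,"x": -0.3,"y": 0.15,"z": 0.5,"ax": 0,"ay": 0,"az": 0},
  {"gripper": -0.9,"x": 0,"y": 0,"z": 0.5,"ax": 0,"ay": 0,"az": 0},
  {"gripper": -0.9,"x": 0,"y": 0,"z": 0,"ax": 0,"ay": 0,"az": 0},
])

```text
clock: 26.42
position: [587.7, 168.2, 31.8]
ee_rot: [0.999, 0.04, -0.001, 0.001]
contact_force: [-0.1, -0.6, -0.7]
gripper_width: 81.0
grasp_force: 0.0
```

send_rows([
  {"gripper": 0.5,"x": 0,"y": 0,"z": 0,"ax": 0,"ay": 0,"az": 0},
  {"gripper": 0.5,"x": 0,"y": 0,"z": 0,"ax": 0,"ay": 0,"az": 0},
  {"gripper": 0.5,"x": 0,"y": 0,"z": 0,"ax": 0,"ay": 0,"az": 0},
  {"gripper": 0.5,"x": 0,"y": 0,"z": 0,"ax": 0,"ay": 0,"az": 0},
  {"gripper": 0.5,"x": 0,"y": 0,"z": 0,"ax": 0,"ay": 0,"az": 0},
])

```text
clock: 26.83
position: [589.5, 169.1, 33.8]
ee_rot: [0.999, 0.04, 0.001, -0.0]
contact_force: [-0.2, 0.4, 1.2]
gripper_width: 53.9
grasp_force: 63.4
```

Run:
```python
from h import *
np.set_printoptions(precision=1,suppress=True)
to((590.4,168.7,37))
im,P,_=cloud('wrist'); print(*cyl(P,np.array((590.4,168.6)),'honey')); a=cv2.resize(im[100:400,120:520,::-1],(800,600)); cv2.imwrite('pics/w10.png',a)
```

```text
pos [589.5 169.1  33.8] phi 4.61 w 53.9 gf 63.4 F [-0.2  0.4  1.2] t 26.83
shift cm (tool) [ 0.1  0.1 -0.3] rows>= 0.1
[590.3 168.6] 3053 [595.4 168.7  99.6] 12571
```

View pics/w10.png

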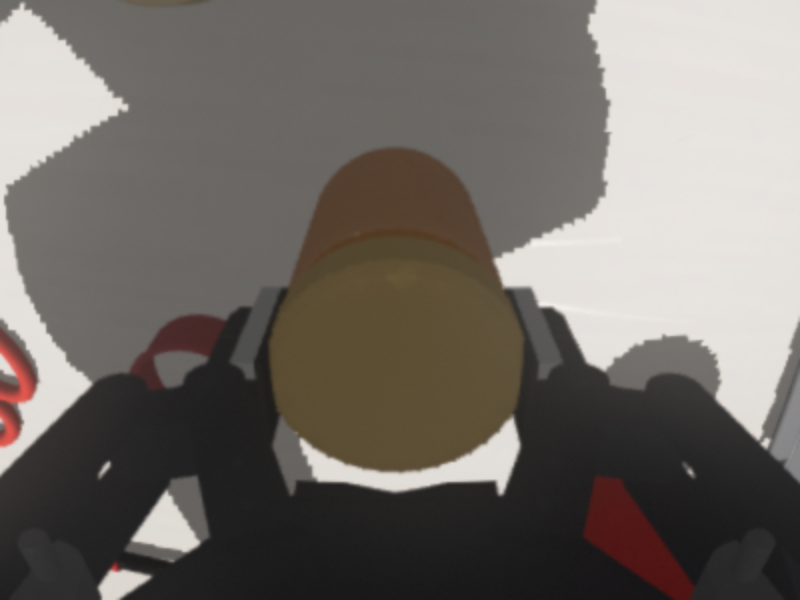

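The honey jar is gripped squarely and rigidly, lid centre at crop (398,365). Carrying it over.

send_rows([
  {"gripper": 0.5,"x": 0,"y": 0,"z": -1.5,"ax": 0,"ay": 0,"az": 0},
  {"gripper": 0.5,"x": 0,"y": 0,"z": -3,"ax": 0,"ay": 0,"az": 0},
  {"gripper": 0.5,"x": 0,"y": 0,"z": -4,"ax": 0,"ay": 0,"az": 0},
  {"gripper": 0.5,"x": 0,"y": 0,"z": -4,"ax": 0,"ay": 0,"az": 0},
  {"gripper": 0.5,"x": 0,"y": 0,"z": -4,"ax": 0,"ay": 0,"az": 0},
])

```text
clock: 27.3
position: [587.5, 168.3, 198.5]
ee_rot: [0.999, 0.04, -0.002, 0.0]
contact_force: [0.9, 0.3, -3.3]
gripper_width: 53.2
grasp_force: 64.2
```

send_rows([
  {"gripper": 0.5,"x": -0.8,"y": 2,"z": 0,"ax": 0,"ay": 0,"az": 0},
  {"gripper": 0.5,"x": -1.26,"y": 3.2,"z": 0,"ax": 0,"ay": 0,"az": 0},
  {"gripper": 0.5,"x": -1.34,"y": 3.4,"z": 0,"ax": 0,"ay": 0,"az": 0},
  {"gripper": 0.5,"x": -1.34,"y": 3.4,"z": 0,"ax": 0,"ay": 0,"az": 0},
  {"gripper": 0.5,"x": -1.34,"y": 3.4,"z": 0,"ax": 0,"ay": 0,"az": 0},
])

```text
clock: 27.72
position: [538.6, 9.1, 197.1]
ee_rot: [0.999, 0.04, -0.002, -0.0]
contact_force: [1.3, -0.7, -3.5]
gripper_width: 53.9
grasp_force: 64.3
```

send_rows([
  {"gripper": 0.5,"x": -1.34,"y": 3.4,"z": 0,"ax": 0,"ay": 0,"az": 0},
  {"gripper": 0.5,"x": -1.34,"y": 3.4,"z": 0,"ax": 0,"ay": 0,"az": 0},
  {"gripper": 0.5,"x": -1.34,"y": 3.4,"z": 0,"ax": 0,"ay": 0,"az": 0},
  {"gripper": 0.5,"x": -1.34,"y": 3.4,"z": 0,"ax": 0,"ay": 0,"az": 0},
  {"gripper": 0.5,"x": -1.26,"y": 3.2,"z": 0,"ax": 0,"ay": 0,"az": 0},
])

```text
clock: 28.13
position: [486.0, -163.6, 197.2]
ee_rot: [0.999, 0.04, -0.001, -0.001]
contact_force: [-0.1, 0.9, -3.4]
gripper_width: 53.3
grasp_force: 64.3
```

send_rows([
  {"gripper": 0.5,"x": -0.8,"y": 2,"z": 0,"ax": 0,"ay": 0,"az": 0},
  {"gripper": 0.5,"x": 0,"y": 0,"z": 0,"ax": 0,"ay": 0,"az": 0},
  {"gripper": 0.5,"x": 0,"y": 0,"z": 0,"ax": 0,"ay": 0,"az": 0},
])

```text
clock: 28.38
position: [480.2, -183.7, 197.2]
ee_rot: [0.999, 0.038, -0.001, -0.001]
contact_force: [-0.1, 1.0, -2.7]
gripper_width: 53.2
grasp_force: 64.4
```

Run:
```python
from h import *
np.set_printoptions(precision=1,suppress=True)
to((482.5,-183.5,38))
im,P,_=cloud('wrist'); cv2.imwrite('pics/w11.png',im[:,:,::-1])
for n,g in dict(gel=(475,-89),squeeze=(491,-279)).items(): print(n,*cyl(P,np.array(g),n))
```

```text
pos [ 480.2 -183.7  197.2] phi 4.41 w 53.2 gf 64.4 F [-0.1  1.  -2.7] t 28.38
shift cm (tool) [ 0.3  0.  15.9] rows>= 3.8
gel [475.2 -90.6] 243 [476.4 -91.8  84. ] 150
squeeze [ 492.8 -280. ] 336 [ 493.6 -278.4   88.8] 49
```

View pics/w11.png

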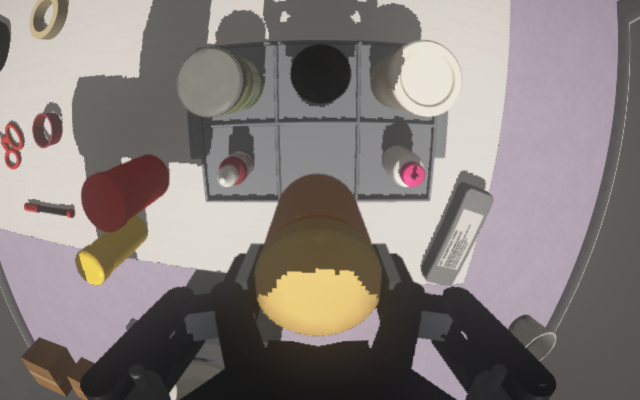

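Honey jar is upright above the empty middle front pocket, with the gel bottle at (235,170) and squeeze bottle at (405,168) standing in theirs. Lowering.

send_rows([
  {"gripper": 0.5,"x": 0.25,"y": 0,"z": 2.5,"ax": 0,"ay": 0,"az": 0},
  {"gripper": 0.5,"x": 0,"y": 0,"z": 3.5,"ax": 0,"ay": 0,"az": 0},
  {"gripper": 0.5,"x": 0,"y": 0,"z": 3.5,"ax": 0,"ay": 0,"az": 0},
  {"gripper": 0.5,"x": 0,"y": 0,"z": 2.5,"ax": 0,"ay": 0,"az": 0},
  {"gripper": 0.5,"x": 0,"y": 0,"z": 1,"ax": 0,"ay": 0,"az": 0},
])

```text
clock: 28.85
position: [481.2, -181.1, 64.2]
ee_rot: [0.999, 0.04, -0.004, -0.001]
contact_force: [-0.4, -0.2, -2.4]
gripper_width: 53.6
grasp_force: 64.4
```

send_rows([
  {"gripper": 0.5,"x": 0,"y": 0,"z": 0,"ax": 0,"ay": 0,"az": 0},
  {"gripper": 0.5,"x": 0,"y": 0,"z": 0,"ax": 0,"ay": 0,"az": 0},
])

```text
clock: 29.02
position: [485.3, -182.3, 69.0]
ee_rot: [0.999, 0.041, 0.0, 0.0]
contact_force: [0.7, -1.5, -2.0]
gripper_width: 53.5
grasp_force: 64.5
```

Run:
```python
from h import *
to((482.5,-183,38))
```

```text
pos [ 485.3 -182.3   69. ] phi 4.69 w 53.5 gf 64.5 F [ 0.7 -1.5 -2. ] t 29.02
shift cm (tool) [-0.29  0.04  3.1 ] rows>= 0.7
```

send_rows([
  {"gripper": 0.5,"x": -0.3,"y": 0.05,"z": 1.2,"ax": 0,"ay": 0,"az": 0},
  {"gripper": 0.5,"x": 0,"y": 0,"z": 1,"ax": 0,"ay": 0,"az": 0},
  {"gripper": 0.5,"x": 0,"y": 0,"z": 0.5,"ax": 0,"ay": 0,"az": 0},
  {"gripper": 0.5,"x": 0,"y": 0,"z": 0,"ax": 0,"ay": 0,"az": 0},
  {"gripper": 0.5,"x": 0,"y": 0,"z": 0,"ax": 0,"ay": 0,"az": 0},
])

```text
clock: 29.43
position: [481.9, -183.5, 41.9]
ee_rot: [0.999, 0.04, 0.0, 0.0]
contact_force: [0.5, -0.1, -3.0]
gripper_width: 53.4
grasp_force: 64.4
```

send_rows([
  {"gripper": 0.5,"x": 0,"y": 0,"z": 0.2,"ax": 0,"ay": 0,"az": 0},
  {"gripper": 0.5,"x": 0,"y": 0,"z": 0,"ax": 0,"ay": 0,"az": 0},
])

```text
clock: 29.6
position: [481.8, -183.5, 39.8]
ee_rot: [0.999, 0.04, 0.0, 0.0]
contact_force: [-0.7, -0.2, -3.1]
gripper_width: 53.2
grasp_force: 64.5
```

send_rows([
  {"gripper": 0.5,"x": 0,"y": 0,"z": 0.2,"ax": 0,"ay": 0,"az": 0},
  {"gripper": 0.5,"x": 0,"y": 0,"z": 0,"ax": 0,"ay": 0,"az": 0},
])

```text
clock: 29.77
position: [481.9, -183.5, 37.8]
ee_rot: [0.999, 0.04, 0.001, 0.0]
contact_force: [0.5, -0.1, -2.7]
gripper_width: 53.7
grasp_force: 64.6
```

send_rows([
  {"gripper": 0.5,"x": 0,"y": 0,"z": 0.12,"ax": 0,"ay": 0,"az": 0},
  {"gripper": 0.5,"x": 0,"y": 0,"z": 0,"ax": 0,"ay": 0,"az": 0},
])

```text
clock: 29.93
position: [482.3, -183.5, 37.7]
ee_rot: [0.999, 0.04, 0.001, 0.0]
contact_force: [-1.6, 2.1, 5.8]
gripper_width: 53.8
grasp_force: 65.2
```

send_rows([
  {"gripper": -0.7,"x": 0,"y": 0,"z": 0,"ax": 0,"ay": 0,"az": 0},
  {"gripper": -0.7,"x": 0,"y": 0,"z": 0,"ax": 0,"ay": 0,"az": 0},
  {"gripper": -0.7,"x": 0,"y": 0,"z": 0,"ax": 0,"ay": 0,"az": 0},
  {"gripper": -0.7,"x": 0,"y": 0,"z": 0,"ax": 0,"ay": 0,"az": 0},
  {"gripper": -0.7,"x": 0,"y": 0,"z": 0,"ax": 0,"ay": 0,"az": 0},
])

```text
clock: 30.35
position: [481.4, -183.5, 36.2]
ee_rot: [0.999, 0.04, 0.0, 0.0]
contact_force: [0.5, 0.6, -0.2]
gripper_width: 72.5
grasp_force: 0.0
```

send_rows([
  {"gripper": -0.7,"x": 0,"y": 0,"z": -1,"ax": 0,"ay": 0,"az": 0},
  {"gripper": -0.7,"x": 0,"y": 0,"z": -3,"ax": 0,"ay": 0,"az": 0},
  {"gripper": -0.7,"x": 0,"y": 0,"z": -4,"ax": 0,"ay": 0,"az": 0},
  {"gripper": -0.7,"x": 0,"y": 0,"z": -4,"ax": 0,"ay": 0,"az": 0},
  {"gripper": -0.7,"x": 0,"y": 0,"z": -4,"ax": 0,"ay": 0,"az": 0},
])

```text
clock: 30.77
position: [480.8, -183.5, 198.8]
ee_rot: [0.999, 0.04, 0.0, 0.0]
contact_force: [1.1, -0.1, -0.2]
gripper_width: 72.5
grasp_force: 0.0
```

send_rows([
  {"gripper": -0.7,"x": -2,"y": 0,"z": -3,"ax": 0,"ay": 0,"az": 0},
  {"gripper": -0.7,"x": -2,"y": 0,"z": -2,"ax": 0,"ay": 0,"az": 0},
  {"gripper": -0.7,"x": 0,"y": 0,"z": 0,"ax": 0,"ay": 0,"az": 0},
  {"gripper": -0.7,"x": 0,"y": 0,"z": 0,"ax": 0,"ay": 0,"az": 0},
])

```text
clock: 31.1
position: [441.5, -186.7, 248.3]
ee_rot: [0.999, 0.04, 0.002, 0.0]
contact_force: [-0.4, 0.2, -0.4]
gripper_width: 72.8
grasp_force: 0.0
```

Run:
```python
from h import *
np.set_printoptions(precision=1,suppress=True)
to((482.5,-183,240))
for c in('side','wrist'):
    im,P,_=cloud(c); cv2.imwrite(f'pics/end_{c}.png',im[:,:,::-1])
    for n,g in dict(gel=(475,-89),squeeze=(491,-279),honey=(482,-183),spice=(578,-177),tin=(587,-268),pickle=(570,-83.5)).items(): print(c,n,*cyl(P,np.array(g),n))
a=cv2.imread('pics/end_side.png')[130:360,250:500]; cv2.imwrite('pics/end_c.png',cv2.resize(a,(650,598)))
```

```text
pos [ 441.5 -186.7  248.3] phi 4.57 w 72.8 gf 0.0 F [-0.4  0.2 -0.4] t 31.1
shift cm (tool) [ 4.1 -0.   0.8] rows>= 1.0
side gel [475.  -87.6] 228 [472.8 -90.6  83.7] 40
side squeeze [ 492.7 -277.2] 399 [ 491.3 -278.6   87.4] 30
side honey [ 483.9 -180.2] 763 [ 478.6 -186.8  103.2] 473
side spice [ 578.  -176.2] 782 [ 573.  -181.6  127.8] 311
side tin [ 588.4 -263.1] 1288 [ 581.4 -269.6  118. ] 658
side pickle [569.8 -80.3] 307 [563.7 -87.9 113.2] 412
wrist gel [474.8 -90.8] 142 [475.8 -91.9  84. ] 127
wrist squeeze [ 493. -280.] 208 [ 493.2 -278.4   88.9] 28
wrist honey [ 483.1 -182.5] 27 [ 484.3 -183.5  103.2] 2334
wrist spice [ 578.1 -179.3] 249 [ 577.8 -178.8  128.1] 1916
wrist tin [ 588.1 -269.1] 679 [ 585.7 -266.   117.4] 3197
wrist pickle [570.  -83.4] 475 [568.9 -85.4 113.1] 2719
```

View pics/end_c.png

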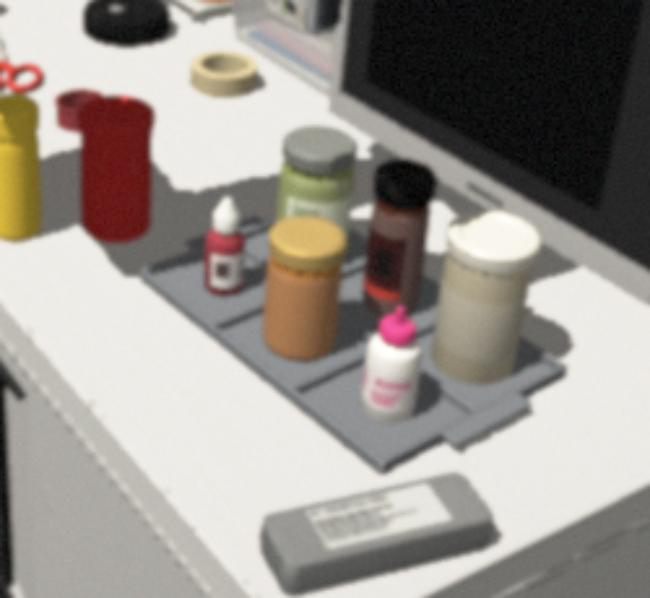

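All six stand upright: gel (225,265), honey (302,300), squeeze (392,375), spice (397,245), with the pickle jar (317,195) and tin (485,300) unmoved. Each is within about 3 mm of its pocket centre. The gripper is clear, so I hand in the job.

```bash
python3 -c "
from bench import arm
print(arm.job_done())"
```

```text
the job is handed in; nothing more can be done
None
```

The tray is set out as asked and handed in at about 31 s of robot time: spice jar first, then squeeze and gel bottles, honey jar last, all upright, released and within about 3 mm of their pocket centres, with the tin and pickle jar not moved.

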